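# Hang the pen cup on the tool rail and park the cleaner pen in it

### The arm

A 7-joint arm with a two-finger parallel gripper is mounted at the origin on a cart in front of the work surface, level with it; the furniture and walls round the work are solid. World frame = base frame: x ahead of the robot, y to its left, z up, the work surface at z = 0. Lengths are in m, angles in rad, forces in N, time in s.
With the tool pointing down it reaches from about 0.4 to 0.85 m from the base axis. Payload 4.5 kg.
Tool frame: the origin (TCP) lies between the finger pads; the fingertips stand 19 mm ahead of it and the grasp point (between the pads) is the TCP (env.tips_ahead is the distance from the TCP to the fingertips, in m); z points along the fingers, y is the line along which they close (so a half turn about z gives the same grasp; the last joint's range is limited). The gripper opens to 88 mm and grips with 3 to 60 N. Pads are 18 mm wide; open, the fingers measure 123 mm over their backs; the gripper's body (75 mm by 187 mm) begins 45 mm behind the grasp point.
Start: joints at [1.224, 0.689, -0.195, 1.565, 0.157, 0.902, -0.215], TCP at [0.232, -0.58, 0.258] pointing down, gripper open.
Joint ranges: [-3.01, 3.01], [-0.46, 2.08], [-1.47, 1.51], [0.13, 2.56], [-1, 4.14], [0.04, 2.09], [-2.66, 2.66]. Speed limits (rad/s): [2.57, 2.57, 3.14, 3.14, 3.14, 3.14, 3.14].

### API

Orientations are given as a rotation vector (axis times angle).
In Python, from bench import env, optics gives the robot as it stands.
- The arm moves only by the tool move_arm, never from a script. Its argument "increments" is a list of rows, each an object of numbers: "tx", "ty", "tz": the shift along the tool's x, y, z as a fraction of full scale; "wx", "wy", "wz": the turn, a rotation vector about the tool's x, y, z as a fraction of full scale; "gripper": the finger opening in mm, from 0 to 88.1. A call has 1 to 12 rows; each row shifts and turns the commanded pose from where the row before left it, along the tool's axes as they then stand; what a row does not reach is not made up. Full scale, the value 1, is 3 cm for a shift and 0.12 rad for a turn. A row lasts 1/8 s, in which the tool goes at most 62.5 mm and 10.7 degrees, less where a joint would pass 70% of its speed; a pose out of reach is approached as far as the arm can. A call with a number of a shift or a turn outside -1 to 1 is refused whole. A call with a gripper value outside its range is refused whole. The fingers move at their own pace and stop on an object; "newtons" is the grip in N (left out, the last holds). Time passes only in rows, so rows that do not move let the fingers close. It gives the time, the measured TCP pose, the force, the opening and the grip force at its end, in the units of the state.
- env.sense(): the state, without advancing time (a new reading comes with each control period).
- optics.read_camera(name): name is "scene" or "top" or "wrist"; returns a dict with "color" (384x512x3 uint8, red, green, blue), "K" (3x3 intrinsics, pixels), "D" ([k1, k2, p1, p2, k3] as OpenCV has them; the pictures are not rectified), "view" (4x4, takes a point from world to camera coordinates). Camera axes: x right, y down, z forward; pixel columns grow to the right and rows downward; lengths in m; the calibration is good to about 2 mm. A picture is of the moment at which its call begins. There is no depth.
- env.hand_in(): hands the job in; it is judged then, once.
Trained networks look in a picture, given as the dict that the camera call returned (one of the last four; its "shot" number tells which), for a name from the list of things; names that differ only in an ending like _2 or _b are one class to them, and where a whole thing is asked for, a point or a joint stands for the part that bears it (a point fixed in the world has none). Each returns a list of dicts, best first, with "score" (0 to 1); they miss things now and then, are a little off and sometimes report something else, mostly with a low value. They report only what shows in the picture. A call takes as long as a camera call.
- optics.look_for(picture, thing): "rect" ([left, top, width, height] as shares, 0 to 1, of the picture: columns of its width, rows of its height, round what is visible of it).
- optics.place_of(picture, thing): "position" ([column, row] as shares, 0 to 1, of the picture: columns of its width, rows of its height: a listed point, or the origin of a listed thing).
The state is a dict: "time": time; "joint_positions": joint angles; "dq": joint speeds; "joint_torque": joint torques, N m; "eef_pos": TCP position; "orientation": TCP orientation; "wrist_force": force on the tool from outside, world axes, zero at the start; "torque": the same for the moment, N m; "width": finger opening in m; "grip_force": force on a finger pad.
Only numpy, scipy, OpenCV 4.12 (cv2) and the standard library are available. Lean on these libraries where they do the work, as an engineer would, in place of code of your own. Each camera call takes 0.05 s, during which the arm holds its last target. There are 200 camera calls.

### The job

Carry the blue hanger to the open, flared end of the tool rail, enter its black foot there with the cup towards the robot's side of the rail, and let go once the whole foot is just inside; then push it along the rail until its centre line stands at the yellow pointer. Then take the cleaner pen from its slanted rest and put it into the hanger's cup, low end first, straightened up and standing on the cup's bottom, with the hanger still at the pointer. Leave the tape, tin and tub where they are.

Things in the scene. Friction and masses are not known exactly. Their poses are not given: they have to be found in the camera images.
- tool_rail: Fixed, level aluminium C-rail on two grey feet, 260 mm long along its y, 40 mm wide. Origin on the table under its middle; y runs from the open end (-130 mm) to the closed end (+130 mm), x across, away from the robot. Channel floor 40 mm above the table; inside 29 mm wide, 11.5 mm high; slot in the top 13 mm wide; top surface 55.5 mm above the table.
- rail_mouth (a point): Middle of the channel floor at the rail's open end (40 mm above the table). From here a grey flared mouth sticks out a further 31 mm: side plates opening to about 44 mm, and a ramp falling about 4 mm outwards.
- pointer: Yellow pointer fixed on the rail's far side, 20 mm wide. Origin on the rail's centre plane at table height (the yellow part is 17 to 45 mm beyond it, 30 to 58 mm above the table); axes as the rail's. The hanger is in position when its origin has the same y along the rail as this.
- hanger: Loose blue hanger, about 260 g, standing on its foot and cup. Origin: centre of the foot's underside; z up, y along the foot, cup on the -x side. Black steel foot 25 x 60 x 9 mm high (ends narrowed to 17 mm) fits the rail's channel; neck 9 mm wide; blue saddle 30 x 56 mm, 19 to 29 mm up (yellow line at its middle). In the rail it slides with light friction, stays where left; push it low at the saddle's end.
- hanger_grip (a point): In the hanger's upright grip block, 52 mm above the foot's underside, on the origin's axis. The block is 18 mm (x) by 22 mm (y) and reaches from the saddle (29 mm) to 68 mm.
- cup_mouth (a point): Centre of the cup's rim, 46 mm above the foot's underside, at x = -48 mm of the hanger. The cup is round, 35 mm outside, about 28 mm inside; an arm 16 mm wide joins it to the saddle.
- cup_floor (a point): Centre of the cup's inner floor, 4 mm above the foot's underside, 42 mm below the rim.
- pen_rest: Fixed grey slanted rest for the pen, base 100 x 50 mm. Origin under the middle of its base; the pen slopes up along its +x at 50 degrees above the table. The trough supports the lower 85 mm of the pen from below (15 mm wide); low cheeks stand beside the lower 49 mm.
- cleaner_pen: Loose connector cleaner pen, white and teal, 30 g: a straight barrel 142 mm long along its y, 16 mm across its x, 17 mm across its z. Origin on its side at mid length, 8.5 mm off the barrel's axis; +y points to the upper end as it lies in the rest; its x is level there and z is the side looking up out of the rest.
- pen_low_end (a point): Centre of the pen's lower end face (as it lies in the rest): the end that goes down into the cup.
- pen_grip (a point): On the pen's axis, 100 mm from the low end: the barrel is clear of the rest here and can be gripped across its 16 mm from above.
- tape_blue: Small roll of blue tape, 38 mm across, 15 mm high; a bystander. Origin under its centre.
- solder_tin: Round grey tin, 62 mm across, 24 mm high; a bystander. Origin under its centre.
- wipes_tub: Tub with orange lid, 64 mm across, 72 mm high; a bystander. Origin under its centre.

How it is judged:
On the way, in this order (a step that is already met when the one before it is completed fails the run):
1. the hanger's foot is wholly inside the rail's open end, still at least 30 mm short of the pointer, and the fingers have let go (x of hanger in the frame of tool_rail between -0.005 and 0.005 m and z of hanger in the frame of tool_rail between 0.036 and 0.045 m and angle between the y axis of hanger and the y axis of tool_rail, either way round below 0.12 rad and angle between hanger's own z axis and vertical below 0.12 rad and y of hanger in the frame of tool_rail above -0.104 m and y of hanger in the frame of pointer below -0.03 m and contact force between the fingers and hanger below 0.1 N and x of cup_mouth in the frame of tool_rail below -0.03 m), for 0.1 s.
2. the hanger has been slid to within 8 mm of the pointer and is let go (x of hanger in the frame of tool_rail between -0.005 and 0.005 m and z of hanger in the frame of tool_rail between 0.036 and 0.045 m and angle between the y axis of hanger and the y axis of tool_rail, either way round below 0.12 rad and angle between hanger's own z axis and vertical below 0.12 rad and y of hanger in the frame of pointer between -0.008 and 0.008 m and contact force between the fingers and hanger below 0.1 N), for 0.2 s.
3. the pen stands in the cup, low end down (x of hanger in the frame of tool_rail between -0.005 and 0.005 m and z of hanger in the frame of tool_rail between 0.036 and 0.045 m and angle between the y axis of hanger and the y axis of tool_rail, either way round below 0.12 rad and angle between hanger's own z axis and vertical below 0.12 rad and y of hanger in the frame of pointer between -0.008 and 0.008 m and horizontal distance between pen_low_end and cup_floor below 0.013 m and z of pen_low_end in the frame of hanger between 0 and 0.014 m and angle between cleaner_pen's own y axis and vertical below 0.3 rad), for 0.1 s.
At the end, for the whole second after the job is handed in: The hanger runs in the rail (foot in the channel, cup on the robot's side), its origin within 8 mm of the pointer along the rail; the pen stands in its cup, low end within 10 mm of the cup's floor in height and 13 mm of its centre, leaning less than 17 degrees; both are at rest and released (all of step 3 and linear speed of hanger below 0.05 m/s and linear speed of cleaner_pen below 0.08 m/s and x of cup_mouth in the frame of tool_rail below -0.03 m); the robot touches nothing.
It fails at once if a bystander (tape, tin or tub) is moved more than 25 mm (distance of any of tape_blue, solder_tin, wipes_tub from where it was at the start of the episode above 0.025 m).
It also fails if it takes over 72 s, if anything falls off the work surface, if the arm or the gripper's body presses on something with over 40 N, if the wrist force passes 120 N, or if a joint passes its speed limit or range.

## Working session

There is one attempt and no reset: what is moved stays moved. The work goes in short steps, Python scripts to look and compute and a tool call to move; the robot and the scene stay as the last step left them, time stands still between calls to the robot, and variables do not carry over. Pictures are saved under pics/ and viewed, at most 10 in all, crops included, and the job is handed in when it is done.

Besides the shell and the picture viewer there is one more tool, called after "Request:" as name([rows], argument=value, ...), one row to a line, values as JSON. move_arm: Moves the arm, as the interface text tells. Shift numbers are shares of 3 cm and turn numbers shares of 0.12 rad, none past 1 either way. Its arguments: {"type":"object","properties":{"increments":{"type":"array"},"newtons":{"type":"number"}},"required":["increments"]}

```bash
mkdir -p pics; cat > h.py <<'E'
import numpy as np,cv2
from bench import env,optics
from scipy.spatial.transform import Rotation as R
def ray(p,s):
    h,w=p['color'].shape[:2]; uv=np.array([[[s[0]*w,s[1]*h]]],float)
    n=cv2.undistortPoints(uv,np.array(p['K'],float),np.array(p['D'],float))[0,0]
    V=np.array(p['view']); d=V[:3,:3].T@np.array([n[0],n[1],1]); o=-V[:3,:3].T@V[:3,3]
    return o,d/np.linalg.norm(d)
def atz(p,s,z):
    o,d=ray(p,s); return o+d*(z-o[2])/d[2]
def tri(rs):
    A=sum(np.eye(3)-np.outer(d,d) for o,d in rs); b=sum((np.eye(3)-np.outer(d,d))@o for o,d in rs)
    x=np.linalg.solve(A,b); return x,max(np.linalg.norm(np.cross(x-o,d)) for o,d in rs)
def st():
    s=env.sense(); print({k:np.round(s[k],4).tolist() for k in('time','eef_pos','orientation','wrist_force','width','grip_force')}); return s
def save(p,n): cv2.imwrite('pics/'+n,p['color'][:,:,::-1])
def proj(p,X):
    V=np.array(p['view']); q,_=cv2.projectPoints(np.array(X,float).reshape(-1,1,3),cv2.Rodrigues(V[:3,:3])[0],V[:3,3],np.array(p['K'],float),np.array(p['D'],float)); return q[:,0]
E
cat > a.py <<'E'
from h import *
np.set_printoptions(precision=4,suppress=True)
s=st(); print(R.from_rotvec(s['orientation']).as_matrix())
P={n:optics.read_camera(n) for n in('scene','top')}
for n in P: 
    print(n,'cam at',ray(P[n],(.5,.5)))
cv2.imwrite('pics/a.png',np.hstack([cv2.resize(P[n]['color'],(400,300)) for n in P])[:,:,::-1])
save(P['top'],'top.png');save(P['scene'],'scene.png')
for t in 'tool_rail rail_mouth pointer hanger hanger_grip cup_mouth cup_floor pen_rest cleaner_pen pen_low_end pen_grip tape_blue solder_tin wipes_tub'.split():
    rs=[];sc=[];z0=[]
    for n in P:
        r=optics.place_of(P[n],t)
        if r: rs.append(ray(P[n],r[0]['position']));sc.append((n,round(r[0]['score'],2),np.round(np.array(r[0]['position'])*[512,384]).tolist(),atz(P[n],r[0]['position'],0)))
    print(t,sc, tri(rs) if len(rs)==2 else '')
E
python3 a.py
```

```text
{'time': 0.0, 'eef_pos': [0.232, -0.5797, 0.2569], 'orientation': [-3.083, -0.5944, 0.0007], 'wrist_force': [0.0751, -0.0222, -0.4191], 'width': 0.088, 'grip_force': 0.0}
[[ 0.9283  0.3718 -0.0008]
 [ 0.3718 -0.9283  0.0017]
 [-0.0001 -0.0019 -1.    ]]
scene cam at (array([0.0648, 0.4719, 0.9397]), array([ 0.4721, -0.4291, -0.7701]))
top cam at (array([0.5039, 0.0058, 1.1573]), array([ 0.0745, -0.0267, -0.9969]))
tool_rail [('scene', 0.97, [253.0, 206.0], array([ 0.6064, -0.0077,  0.    ])), ('top', 0.74, [256.0, 188.0], array([ 0.6037, -0.0243,  0.    ]))] (array([ 0.6098, -0.0198, -0.0146]), np.float64(0.006848568374398972))
rail_mouth [('scene', 0.6, [279.0, 174.0], array([ 0.6428, -0.158 ,  0.    ])), ('top', 0.6, [297.0, 176.0], array([ 0.6368, -0.1542,  0.    ]))] (array([ 0.6363, -0.1523,  0.0094]), np.float64(0.0009114565323522704))
pointer [('top', 0.47, [239.0, 184.0], array([0.6153, 0.0254, 0.    ]))] 
hanger [('scene', 0.64, [341.0, 190.0], array([ 0.4591, -0.2459,  0.    ])), ('top', 0.92, [330.0, 231.0], array([ 0.4647, -0.2512,  0.    ]))] (array([ 0.464 , -0.2539, -0.
[... 1496 characters left out ...]
.048 , -0.3075]), np.float64(0.09336470892741955))
tape_blue [('scene', 0.67, [361.0, 186.0], array([ 0.425 , -0.3016,  0.    ])), ('top', 0.48, [255.0, 240.0], array([ 0.4421, -0.0181,  0.    ]))] (array([ 0.3898, -0.0487,  0.2595]), np.float64(0.07513929067994533))
solder_tin [('scene', 0.47, [300.0, 140.0], array([ 0.704 , -0.3262,  0.    ])), ('top', 0.51, [345.0, 159.0], array([ 0.6862, -0.3077,  0.    ]))] (array([ 0.6813, -0.2985,  0.0329]), np.float64(0.00039369162835393057))
wipes_tub [('scene', 0.64, [142.0, 245.0], array([0.7285, 0.3087, 0.    ])), ('top', 0.9, [147.0, 150.0], array([0.7307, 0.3099, 0.    ]))] (array([ 0.7301,  0.3093, -0.001 ]), np.float64(0.0010898484850408634))
```

View pics/top.png

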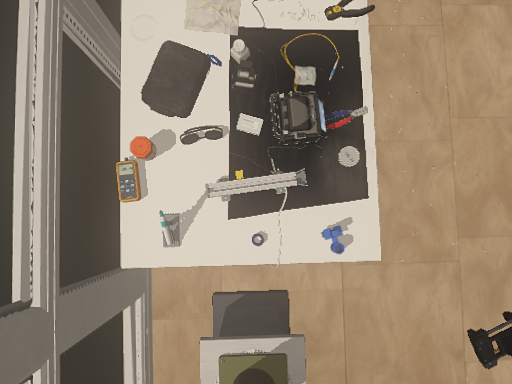

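View pics/scene.png

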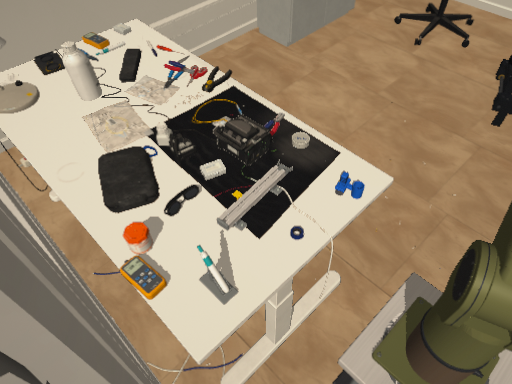

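The top view shows the rail from (208,190) to its flared end at (305,178), the pointer at (239,175), the hanger at (332,234) with its cup at (337,248), the tape at (258,239), the tin at (348,156) and the pen rest at (170,230). The scene view agrees. The networks' top-view hits for the pen and pen_grip, and both of their tape hits, are wrong. Next I'll move over the hanger for a wrist view.

Request:
move_arm([
  {"tx":1,"ty":-0.6},
  {"tx":1,"ty":-0.6},
  {"tx":1,"ty":-0.6},
  {"tx":1,"ty":-0.6},
  {"tx":1,"ty":-0.6},
  {"tx":1,"ty":-0.6},
  {"tx":1,"ty":-0.6},
  {"tx":0.8,"ty":-0.6},
  {"tx":0.5,"ty":-0.6},
  {},
])

```text
invalid input at $.increments[0]: expected keys tx, ty, tz, wx, wy, wz, gripper
```

```bash
cat > b.py <<'E'
from h import *
import sys
np.set_printoptions(precision=4,suppress=True)
s=st(); M=R.from_rotvec(s['orientation']).as_matrix(); print(M)
p=optics.read_camera('wrist'); save(p,sys.argv[1])
o,d=ray(p,(.5,.5)); print('cam in tool',M.T@(o-s['eef_pos']),M.T@d,M.T@np.array(p['view'])[:3,:3].T)
Z=dict(a.split('=') for a in sys.argv[2:])
for t,z in Z.items():
    for r in optics.place_of(p,t)[:2]: print(t,round(r['score'],2),np.round(np.array(r['position'])*[512,384]),atz(p,r['position'],float(z)))
E
python3 b.py w1.png hanger=0 hanger_grip=.052 cup_mouth=.046 cup_floor=.004
```

```text
{'time': 1.5, 'eef_pos': [0.2323, -0.5802, 0.2577], 'orientation': [3.0848, 0.5945, -0.0], 'wrist_force': [0.1279, 0.8834, -0.2162], 'width': 0.088, 'grip_force': 0.0}
[[ 0.9284  0.3717 -0.    ]
 [ 0.3717 -0.9284 -0.    ]
 [-0.      0.     -1.    ]]
cam in tool [ 0.0795 -0.     -0.1274] [-0.3003  0.0007  0.9538] [[-0.0005 -0.9522 -0.3056]
 [ 1.     -0.0002 -0.001 ]
 [ 0.0009 -0.3056  0.9522]]
```

View pics/w1.png

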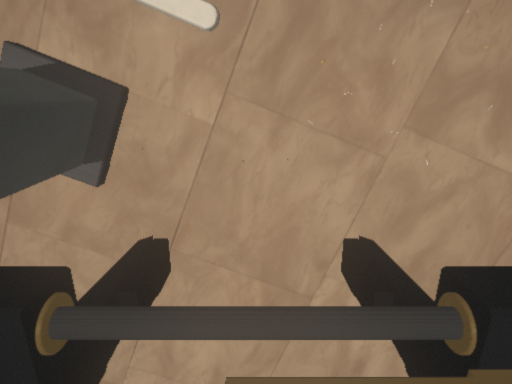

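This wrist view shows only the floor, because the move was refused: each row needs every key. I'll resend it in full.

Request:
move_arm([
  {"tx":1,"ty":-0.6,"tz":0,"wx":0,"wy":0,"wz":0,"gripper":88},
  {"tx":1,"ty":-0.6,"tz":0,"wx":0,"wy":0,"wz":0,"gripper":88},
  {"tx":1,"ty":-0.6,"tz":0,"wx":0,"wy":0,"wz":0,"gripper":88},
  {"tx":1,"ty":-0.6,"tz":0,"wx":0,"wy":0,"wz":0,"gripper":88},
  {"tx":1,"ty":-0.6,"tz":0,"wx":0,"wy":0,"wz":0,"gripper":88},
  {"tx":1,"ty":-0.6,"tz":0,"wx":0,"wy":0,"wz":0,"gripper":88},
  {"tx":1,"ty":-0.6,"tz":0,"wx":0,"wy":0,"wz":0,"gripper":88},
  {"tx":1,"ty":-0.7,"tz":0,"wx":0,"wy":0,"wz":0,"gripper":88},
  {"tx":1,"ty":-0.7,"tz":0,"wx":0,"wy":0,"wz":0,"gripper":88},
  {"tx":0,"ty":0,"tz":0,"wx":0,"wy":0,"wz":0,"gripper":88},
  {"tx":0,"ty":0,"tz":0,"wx":0,"wy":0,"wz":0,"gripper":88},
], newtons=25)

```text
time: 3.12
eef_pos: [0.4201, -0.3247, 0.2578]
orientation: [3.084, 0.593, -0.001]
wrist_force: [-0.8, -0.6, 0.2]
width: 0.0881
grip_force: 0.0
```

```bash
python3 b.py w2.png hanger=0 hanger_grip=.052 cup_mouth=.046 cup_floor=.004
```

```text
{'time': 3.125, 'eef_pos': [0.4201, -0.3247, 0.2578], 'orientation': [3.0842, 0.5935, -0.0009], 'wrist_force': [-0.7864, -0.5894, 0.2286], 'width': 0.0881, 'grip_force': 0.0}
[[ 0.9286  0.3711 -0.0004]
 [ 0.3711 -0.9286 -0.0009]
 [-0.0007  0.0007 -1.    ]]
cam in tool [ 0.0794 -0.     -0.1274] [-0.3003  0.0006  0.9538] [[-0.0005 -0.9522 -0.3056]
 [ 1.     -0.0002 -0.0011]
 [ 0.001  -0.3056  0.9522]]
hanger 0.9 [211. 102.] [ 0.4639 -0.2512  0.    ]
hanger 0.23 [204. 153.] [ 0.4037 -0.2628  0.    ]
hanger_grip 0.56 [202. 110.] [ 0.4568 -0.2516  0.052 ]
cup_mouth 0.89 [204. 151.] [ 0.4169 -0.2659  0.046 ]
cup_floor 0.68 [207. 148.] [ 0.4117 -0.265   0.004 ]
```

View pics/w2.png

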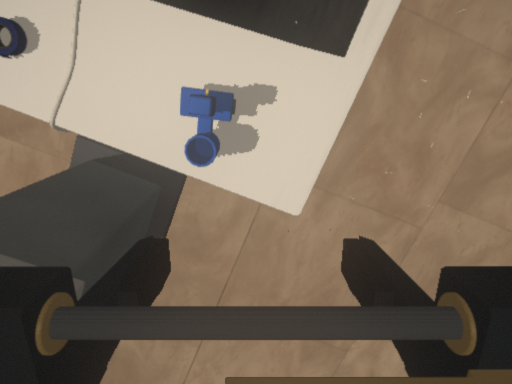

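The wrist view shows the hanger: saddle from (182,101) to (233,108), cup at (202,150) and tape at (10,37). I'll check its yaw from the saddle's ends and centre, then compute the move.

```bash
cat > c.py <<'E'
from h import *
np.set_printoptions(precision=4,suppress=True)
p=optics.read_camera('wrist'); I=p['color'].astype(int)
f=lambda u,v,z:atz(p,(u/512,v/384),z)
a,b=f(181.5,101,.029),f(233,108,.029); print(a,b,np.linalg.norm(a-b),(a+b)/2,np.arctan2(-(a-b)[0],(a-b)[1]))
m=((I[...,2]>I[...,0]+40)&(I[...,2]>60)).astype(np.uint8); m[:,:60]=0
n,l,s,c=cv2.connectedComponentsWithStats(m); k=1+s[1:,4].argmax()
crop=p['color'][70:180,160:260]; cv2.imwrite('pics/w3.png',cv2.resize(crop,None,fx=5,fy=5,interpolation=cv2.INTER_CUBIC)[:,:,::-1])
for psi in (.25,):
  for o in ([.464,-.2515,0],):
    M=R.from_euler('z',psi)
    L=np.array([[-15,28,29],[15,28,29],[15,-28,29],[-15,-28,29],[-9,11,68],[9,11,68],[9,-11,68],[-9,-11,68],[-48,0,46]])/1000
    q=proj(p,M.apply(L)+o); print(q)
im=cv2.resize(crop,None,fx=5,fy=5,interpolation=cv2.INTER_CUBIC)[:,:,::-1].copy()
for u,v in q: cv2.circle(im,(int((u-160+.5)*5),int((v-70+.5)*5)),3,(0,0,255),-1)
cv2.imwrite('pics/w3.png',im)
E
python3 c.py
```

```text
[ 0.455  -0.2252  0.029 ] [ 0.4686 -0.2791  0.029 ] 0.05552373968992346 [ 0.4618 -0.2522  0.029 ] 0.2470168650709223
[[180.5056 113.1289]
 [182.1336  84.1278]
 [234.882   91.2376]
 [231.8939 119.8813]
 [189.4375 111.7445]
 [190.6864  92.3212]
 [213.8443  95.4228]
 [212.1914 114.7404]
 [201.4111 149.1643]]
```

View pics/w3.png

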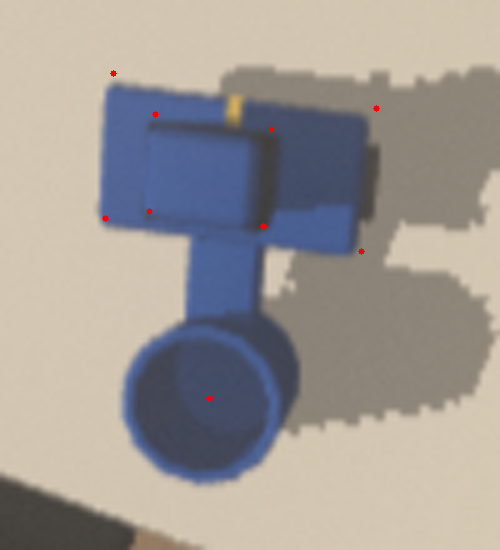

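The projected model sits about 1.5 mm off at yaw 0.25, so the hanger is at (0.4625, -0.251). I'll turn, move over it and lower around the grip block.

Request:
move_arm([
  {"tx":0,"ty":0,"tz":0,"wx":0,"wy":0,"wz":1,"gripper":88},
  {"tx":0,"ty":0,"tz":0,"wx":0,"wy":0,"wz":0.1,"gripper":88},
  {"tx":0.98,"ty":-1,"tz":0,"wx":0,"wy":0,"wz":0,"gripper":88},
  {"tx":1,"ty":-1,"tz":0.5,"wx":0,"wy":0,"wz":0,"gripper":88},
  {"tx":0,"ty":-0.03,"tz":1,"wx":0,"wy":0,"wz":0,"gripper":80},
  {"tx":0,"ty":0,"tz":1,"wx":0,"wy":0,"wz":0,"gripper":70},
  {"tx":0,"ty":0,"tz":1,"wx":0,"wy":0,"wz":0,"gripper":60},
  {"tx":0,"ty":0,"tz":1,"wx":0,"wy":0,"wz":0,"gripper":55},
  {"tx":0,"ty":0,"tz":1,"wx":0,"wy":0,"wz":0,"gripper":55},
  {"tx":0,"ty":0,"tz":1,"wx":0,"wy":0,"wz":0,"gripper":50},
  {"tx":0,"ty":0,"tz":0.3,"wx":0,"wy":0,"wz":0,"gripper":50},
  {"tx":0,"ty":0,"tz":0,"wx":0,"wy":0,"wz":0,"gripper":50},
])

```text
time: 4.92
eef_pos: [0.4631, -0.2503, 0.0537]
orientation: [-3.117, -0.391, 0.0]
wrist_force: [1.4, -0.0, 0.5]
width: 0.0496
grip_force: 0.0
```

Request:
move_arm([
  {"tx":0,"ty":0,"tz":0,"wx":0,"wy":0,"wz":0,"gripper":15},
  {"tx":0,"ty":0,"tz":0,"wx":0,"wy":0,"wz":0,"gripper":15},
  {"tx":0,"ty":0,"tz":0,"wx":0,"wy":0,"wz":0,"gripper":15},
  {"tx":0,"ty":0,"tz":0,"wx":0,"wy":0,"wz":0,"gripper":15},
  {"tx":0,"ty":0,"tz":0,"wx":0,"wy":0,"wz":0,"gripper":15},
], newtons=30)

```text
time: 5.55
eef_pos: [0.4634, -0.2504, 0.0543]
orientation: [3.117, 0.39, 0.001]
wrist_force: [-1.1, 0.6, 5.3]
width: 0.0217
grip_force: 30.0
```

Request:
move_arm([
  {"tx":0,"ty":0,"tz":-0.6,"wx":0,"wy":0,"wz":0,"gripper":15},
  {"tx":0,"ty":0,"tz":-1,"wx":0,"wy":0,"wz":0,"gripper":15},
  {"tx":0,"ty":0,"tz":-1,"wx":0,"wy":0,"wz":0,"gripper":15},
  {"tx":0,"ty":0,"tz":-1,"wx":0,"wy":0,"wz":0,"gripper":15},
  {"tx":0.4,"ty":-0.6,"tz":-1,"wx":0,"wy":0,"wz":0.5,"gripper":15},
  {"tx":0.6,"ty":-0.8,"tz":-1,"wx":0,"wy":0,"wz":0.5,"gripper":15},
  {"tx":0.6,"ty":-0.8,"tz":-1,"wx":0,"wy":0,"wz":0,"gripper":15},
  {"tx":0.4,"ty":-0.6,"tz":0,"wx":0,"wy":0,"wz":0,"gripper":15},
  {"tx":0,"ty":0,"tz":0,"wx":0,"wy":0,"wz":0,"gripper":15},
  {"tx":0,"ty":0,"tz":0,"wx":0,"wy":0,"wz":0,"gripper":15},
])

```text
time: 6.8
eef_pos: [0.5065, -0.1585, 0.2515]
orientation: [3.135, 0.2, -0.003]
wrist_force: [-0.6, -0.8, -2.5]
width: 0.0218
grip_force: 30.0
```

```bash
python3 b.py w4.png tool_rail=0 rail_mouth=.04 pointer=0 hanger_grip=.2
```

```text
{'time': 6.8, 'eef_pos': [0.5065, -0.1585, 0.2515], 'orientation': [3.1346, 0.2002, -0.0032], 'wrist_force': [-0.6145, -0.8394, -2.5467], 'width': 0.0218, 'grip_force': 29.9862}
[[ 0.9919  0.1272 -0.002 ]
 [ 0.1272 -0.9919 -0.0007]
 [-0.0021  0.0005 -1.    ]]
cam in tool [ 0.0794 -0.0001 -0.1274] [-0.3005  0.0008  0.9538] [[-0.0005 -0.9521 -0.3058]
 [ 1.     -0.0002 -0.0009]
 [ 0.0008 -0.3058  0.9521]]
tool_rail 0.82 [137.  50.] [ 0.6107 -0.0145  0.    ]
tool_rail 0.63 [143. 194.] [ 0.4461 -0.0246  0.    ]
rail_mouth 0.77 [255.  48.] [ 0.6245 -0.1424  0.04  ]
hanger_grip 0.64 [255. 276.] [ 0.4731 -0.1625  0.2   ]
hanger_grip 0.44 [259. 351.] [ 0.4141 -0.1729  0.2   ]
```

View pics/w4.png

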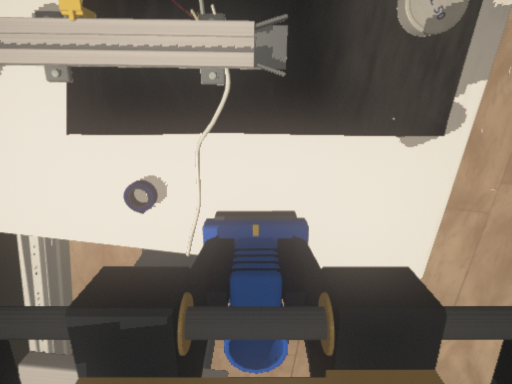

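The rail runs across the top of the wrist view, with its open end at about (254,44), the flared mouth reaching (287,44), and the yellow pointer at (75,8). I'll overlay the rail model to refine its pose.

```bash
cat > d.py <<'E'
from h import *
np.set_printoptions(precision=4,suppress=True)
p=optics.read_camera('wrist')
m=np.array([.6245,-.1424,0]); psi=.1075; M=R.from_euler('z',psi)
L=np.array([[x,y,55.5] for x in(-20,-6.5,6.5,20) for y in(0,30,60,90,120,150,180)]+[[0,-31,36],[-22,-31,40],[22,-31,40]])/1000
q=proj(p,M.apply(L)+m)
crop=p['color'][0:100,0:310]; k=2.58
im=cv2.resize(crop,None,fx=k,fy=k,interpolation=cv2.INTER_CUBIC)[:,:,::-1].copy()
for u,v in q: cv2.circle(im,(int((u+.5)*k),int((v+.5)*k)),2,(0,0,255),-1)
I=p['color']; hsv=cv2.cvtColor(I,cv2.COLOR_RGB2HSV); y=cv2.inRange(hsv,(20,150,120),(35,255,255)); y[40:]=0
vs,us=np.nonzero(y); print('yellow',us.min(),us.max(),vs.min(),vs.max())
g=cv2.cvtColor(I,cv2.COLOR_RGB2GRAY)
for c in(30,110,180,245): print(c,g[10:80,c].tolist())
cv2.imwrite('pics/w5.png',im); print(q[[0,5,21,26]])
E
python3 d.py
```

```text
Traceback (most recent call last):
  File "d.py", line 11, in <module>
    vs,us=np.nonzero(y); print('yellow',us.min(),us.max(),vs.min(),vs.max())
                                        ~~~~~~^^
ValueError: zero-size array to reduction operation minimum which has no identity
```

```bash
sed -i "s/(20,150,120),(35,255,255)/(18,120,80),(40,255,255)/; s/^vs,us=.*/vs,us=np.nonzero(y); print('yellow',len(us),us.min(initial=999),us.max(initial=0),vs.max(initial=0),I[10,75])/; s/^for c in.*//" d.py; python3 d.py
```

```text
yellow 507 60 95 21 [219 182  92]
[[254.6488  70.3067]
 [ 95.9124  67.1058]
 [255.4776  23.2465]
 [ 90.1107  19.8381]]
```

View pics/w5.png

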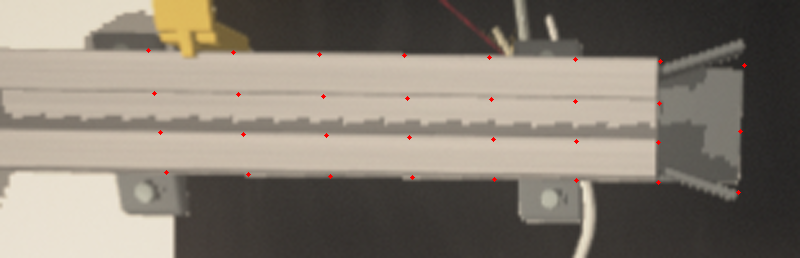

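The rail model fits within about 0.5 mm: mouth (0.625, -0.1425), yaw 0.107, and the pointer roughly 166 mm in from the mouth. I'll go to the entry pose, 70 mm before the mouth.

Request:
move_arm([
  {"tx":0,"ty":0,"tz":0,"wx":0,"wy":0,"wz":0.17,"gripper":15},
  {"tx":0.8,"ty":0.45,"tz":0,"wx":0,"wy":0,"wz":0,"gripper":15},
  {"tx":0.8,"ty":0.45,"tz":0,"wx":0,"wy":0,"wz":0,"gripper":15},
  {"tx":0.8,"ty":0.45,"tz":0,"wx":0,"wy":0,"wz":0,"gripper":15},
  {"tx":0.8,"ty":0.45,"tz":0.2,"wx":0,"wy":0,"wz":0,"gripper":15},
  {"tx":0.8,"ty":0.43,"tz":0.8,"wx":0,"wy":0,"wz":0,"gripper":15},
  {"tx":0,"ty":0,"tz":1,"wx":0,"wy":0,"wz":0,"gripper":15},
  {"tx":0,"ty":0,"tz":1,"wx":0,"wy":0,"wz":0,"gripper":15},
  {"tx":0,"ty":0,"tz":1,"wx":0,"wy":0,"wz":0,"gripper":15},
  {"tx":0,"ty":0,"tz":0.8,"wx":0,"wy":0,"wz":0,"gripper":15},
  {"tx":0,"ty":0,"tz":0.2,"wx":0,"wy":0,"wz":0,"gripper":15},
  {"tx":0,"ty":0,"tz":0,"wx":0,"wy":0,"wz":0,"gripper":15},
])

```text
time: 8.65
eef_pos: [0.6345, -0.211, 0.1018]
orientation: [3.137, 0.17, -0.0]
wrist_force: [-0.4, -0.2, -2.0]
width: 0.0216
grip_force: 30.0
```

```bash
cat > e.py <<'E'
from h import *
np.set_printoptions(precision=4,suppress=True)
s=st(); M=R.from_rotvec(s['orientation']).as_matrix(); print(M)
T=R.from_euler('z',.107).as_matrix(); m=np.array([.625,-.1425,0])
print('TCP rel mouth',T.T@(s['eef_pos']-m))
p=optics.read_camera('wrist'); save(p,'w6.png')
for t,z in(('hanger_grip',.092),('cup_mouth',.086),('rail_mouth',.04),('pointer',0)):
    for r in optics.place_of(p,t)[:1]: print(t,round(r['score'],2),np.array(r['position'])*[512,384],T.T@(atz(p,r['position'],z)-m))
P={n:optics.read_camera(n) for n in('scene','top')}
for t in('cup_mouth','rail_mouth','hanger_grip'):
    rr=[optics.place_of(P[n],t) for n in P]
    if all(rr): x,e=tri([ray(P[n],r[0]['position']) for n,r in zip(P,rr)]); print(t,T.T@(x-m),e)
E
python3 e.py
```

```text
{'time': 8.65, 'eef_pos': [0.6345, -0.211, 0.1018], 'orientation': [3.1369, 0.1698, -0.0001], 'wrist_force': [-0.4151, -0.2285, -2.0159], 'width': 0.0216, 'grip_force': 29.9863}
[[ 0.9942  0.1079 -0.    ]
 [ 0.1079 -0.9942 -0.0001]
 [-0.      0.0001 -1.    ]]
TCP rel mouth [ 0.0021 -0.0691  0.1018]
hanger_grip 0.68 [256.    275.712] [-0.0048 -0.0691  0.092 ]
cup_mouth 0.73 [256.6144 349.2864] [-0.0557 -0.0695  0.086 ]
rail_mouth 0.91 [148.992  222.9888] [ 0.001  -0.0005  0.04  ]
cup_mouth [-0.1007  0.2761  0.4896] 0.1469812259962129
rail_mouth [ 0.0039 -0.006   0.0433] 0.00015650494739143323
hanger_grip [-0.0007 -0.0676  0.0988] 0.005193183605819879
```

View pics/w6.png

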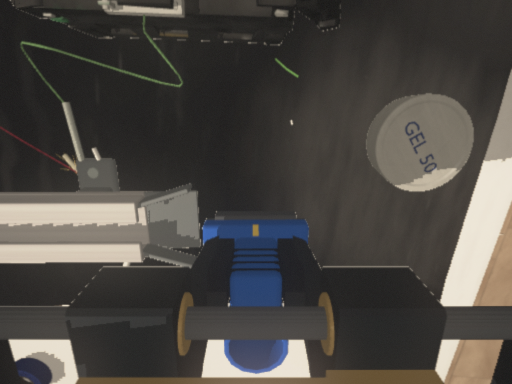

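The view shows the held hanger (saddle's far edge at about row 220, columns 204–307) just right of the flared mouth at (150–198, 190–265), and the tin clear at (420,142). I'll compare the slot's centre line with the saddle's edge.

```bash
cat > f.py <<'E'
from h import *
np.set_printoptions(precision=4,suppress=True)
T=R.from_euler('z',.107).as_matrix(); m=np.array([.625,-.1425,0])
p=optics.read_camera('wrist'); I=p['color']
f=lambda u,v,z:T.T@(atz(p,((u+.5)/512,(v+.5)/384),z)-m)
for c in(40,90,125): 
    print(c,I[186:268,c,1].tolist())
    print([f(c,v,.0555) for v in (204,224,243,263)])
print('blue',[(v,I[v,225].tolist()) for v in range(206,246,2)])
for v in (219,221): print(f(225,v,.0768))
E
python3 f.py
```

```text
40 [47, 48, 47, 47, 61, 109, 111, 110, 115, 108, 106, 107, 104, 103, 105, 106, 121, 159, 195, 207, 209, 212, 212, 211, 210, 206, 203, 204, 204, 204, 204, 204, 202, 201, 206, 206, 199, 200, 174, 141, 131, 128, 127, 127, 126, 127, 129, 129, 129, 128, 128, 127, 126, 124, 124, 119, 113, 130, 166, 198, 205, 208, 209, 209, 207, 203, 200, 201, 202, 200, 199, 199, 198, 199, 202, 193, 111, 59, 53, 50, 48, 49]
[array([0.019 , 0.0556, 0.0555]), array([0.0064, 0.0582, 0.0555]), array([-0.006 ,  0.0608,  0.0555]), array([-0.0196,  0.0636,  0.0555])]
90 [89, 83, 80, 80, 80, 93, 104, 112, 112, 110, 107, 108, 107, 107, 108, 109, 131, 167, 198, 209, 209, 213, 212, 211, 210, 207, 204, 207, 208, 208, 206, 206, 204, 203, 206, 206, 194, 162, 137, 130, 131, 130, 129, 129, 129, 130, 131, 133, 132, 130, 129, 128, 128, 125, 126, 118, 115, 136, 173, 198, 206, 208, 209, 208, 206, 203, 200, 202, 202, 202, 200, 199, 198, 199, 201, 192, 116, 64, 57, 57, 56, 55]
[array([0.019 , 0.0266, 0.0555]), array([0.0065, 0.0286, 0.0555]), array([-0.0059,  0.0305,  0.0555]), array([-0.0195,  0.0327,  0.0555])]
125 [51, 52, 51
[... 315 characters left out ...]
99, 199, 201, 201, 200, 199, 197, 198, 200, 199, 222, 227, 227, 221, 168, 94]
[array([0.019 , 0.0063, 0.0555]), array([0.0065, 0.0079, 0.0555]), array([-0.0059,  0.0094,  0.0555]), array([-0.0195,  0.0111,  0.0555])]
blue [(206, [39, 38, 38]), (208, [42, 41, 43]), (210, [43, 43, 44]), (212, [54, 53, 53]), (214, [56, 54, 55]), (216, [64, 62, 62]), (218, [66, 66, 64]), (220, [48, 60, 87]), (222, [43, 61, 96]), (224, [41, 61, 98]), (226, [43, 67, 109]), (228, [46, 70, 114]), (230, [48, 70, 115]), (232, [46, 69, 114]), (234, [46, 70, 114]), (236, [45, 70, 113]), (238, [40, 50, 74]), (240, [37, 37, 40]), (242, [38, 39, 41]), (244, [37, 38, 42])]
[ 0.0186 -0.0534  0.0768]
[ 0.0175 -0.0533  0.0768]
```

The rail is centred where I modelled it, and the hanger sits within about 1 mm of its centre plane. I'll lower to entry height and begin inserting slowly.

Request:
move_arm([
  {"tx":0,"ty":0,"tz":0.2,"wx":0,"wy":0,"wz":0,"gripper":15},
  {"tx":0,"ty":0,"tz":0,"wx":0,"wy":0,"wz":0,"gripper":15},
  {"tx":0,"ty":-0.3,"tz":0,"wx":0,"wy":0,"wz":0,"gripper":15},
  {"tx":0,"ty":-0.3,"tz":0,"wx":0,"wy":0,"wz":0,"gripper":15},
  {"tx":0,"ty":-0.3,"tz":0,"wx":0,"wy":0,"wz":0,"gripper":15},
  {"tx":0,"ty":-0.3,"tz":0,"wx":0,"wy":0,"wz":0,"gripper":15},
  {"tx":0,"ty":-0.3,"tz":0,"wx":0,"wy":0,"wz":0,"gripper":15},
  {"tx":0,"ty":-0.2,"tz":0,"wx":0,"wy":0,"wz":0,"gripper":15},
  {"tx":0,"ty":0,"tz":0,"wx":0,"wy":0,"wz":0,"gripper":15},
])

```text
time: 10.48
eef_pos: [0.6289, -0.1594, 0.0957]
orientation: [-3.137, -0.172, -0.0]
wrist_force: [-0.5, 0.3, -3.0]
width: 0.0217
grip_force: 30.0
```

Request:
move_arm([
  {"tx":0,"ty":-0.3,"tz":0,"wx":0,"wy":0,"wz":0,"gripper":15},
  {"tx":0,"ty":-0.3,"tz":0,"wx":0,"wy":0,"wz":0,"gripper":15},
  {"tx":0,"ty":-0.3,"tz":0,"wx":0,"wy":0,"wz":0,"gripper":15},
  {"tx":0,"ty":-0.3,"tz":0,"wx":0,"wy":0,"wz":0,"gripper":15},
  {"tx":0,"ty":-0.3,"tz":0,"wx":0,"wy":0,"wz":0,"gripper":15},
  {"tx":0,"ty":-0.2,"tz":0,"wx":0,"wy":0,"wz":0,"gripper":15},
  {"tx":0,"ty":0,"tz":0,"wx":0,"wy":0,"wz":0,"gripper":15},
])

```text
time: 11.35
eef_pos: [0.6234, -0.1087, 0.0957]
orientation: [-3.137, -0.172, -0.0]
wrist_force: [0.3, -0.8, -3.0]
width: 0.0216
grip_force: 30.0
```

Request:
move_arm([
  {"tx":0,"ty":0,"tz":0.03,"wx":0,"wy":0,"wz":0,"gripper":30},
  {"tx":0,"ty":0,"tz":0,"wx":0,"wy":0,"wz":0,"gripper":60},
  {"tx":0,"ty":0,"tz":0,"wx":0,"wy":0,"wz":0,"gripper":88},
  {"tx":0,"ty":0,"tz":0,"wx":0,"wy":0,"wz":0,"gripper":88},
  {"tx":0,"ty":0,"tz":0,"wx":0,"wy":0,"wz":0,"gripper":88},
  {"tx":0,"ty":0,"tz":0,"wx":0,"wy":0,"wz":0,"gripper":88},
])

```text
time: 12.1
eef_pos: [0.6234, -0.1095, 0.0948]
orientation: [3.137, 0.17, 0.0]
wrist_force: [0.3, -0.0, 0.0]
width: 0.0781
grip_force: 0.0
```

```bash
sed -i "s/save(p,'w6.png')/save(p,'w7.png')/" e.py; python3 e.py
```

```text
{'time': 12.1, 'eef_pos': [0.6234, -0.1095, 0.0948], 'orientation': [3.1369, 0.1702, 0.0001], 'wrist_force': [0.2612, -0.0014, 0.0424], 'width': 0.0781, 'grip_force': 0.0}
[[ 0.9941  0.1082  0.0001]
 [ 0.1082 -0.9941 -0.0001]
 [ 0.0001  0.0001 -1.    ]]
TCP rel mouth [0.0019 0.0329 0.0948]
hanger_grip 0.8 [254.5152 276.096 ] [-0.0009  0.0336  0.092 ]
cup_mouth 0.98 [256.1024 349.9008] [-0.0497  0.0328  0.086 ]
rail_mouth 0.94 [307.9168 228.096 ] [0.0004 0.0007 0.04  ]
cup_mouth [-0.0802  0.2883  0.4306] 0.14209490960906956
rail_mouth [-0.142   0.2931  0.4025] 0.05994076523576734
hanger_grip [-0.1406  0.2929  0.4034] 0.043652900644365146
```

View pics/w7.png

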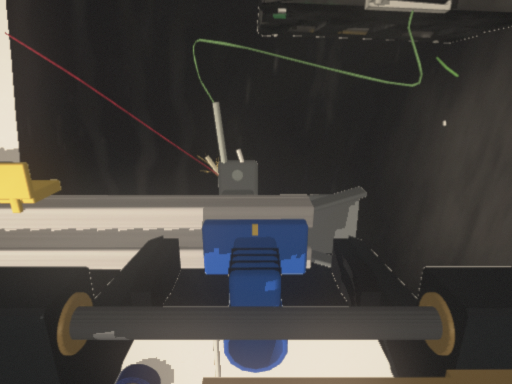

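The hanger stands in the rail about 33 mm in and released (saddle at columns 203–307). The pointer is at the left edge, its stem at about (16,205). Next I'll lower the open fingers astride the saddle and push.

Request:
move_arm([
  {"tx":0,"ty":0,"tz":0,"wx":0,"wy":0,"wz":0,"gripper":88},
  {"tx":0,"ty":0,"tz":0.2,"wx":0,"wy":0,"wz":0,"gripper":88},
  {"tx":0,"ty":0,"tz":0.3,"wx":0,"wy":0,"wz":0,"gripper":88},
  {"tx":0,"ty":-0.3,"tz":0,"wx":0,"wy":0,"wz":0,"gripper":88},
  {"tx":0,"ty":-0.3,"tz":0,"wx":0,"wy":0,"wz":0,"gripper":88},
  {"tx":0,"ty":-0.4,"tz":0,"wx":0,"wy":0,"wz":0,"gripper":88},
  {"tx":0,"ty":-0.5,"tz":0,"wx":0,"wy":0,"wz":0,"gripper":88},
  {"tx":0,"ty":-0.5,"tz":0,"wx":0,"wy":0,"wz":0,"gripper":88},
  {"tx":0,"ty":-0.5,"tz":0,"wx":0,"wy":0,"wz":0,"gripper":88},
  {"tx":0,"ty":-0.4,"tz":0,"wx":0,"wy":0,"wz":0,"gripper":88},
  {"tx":0,"ty":-0.3,"tz":0,"wx":0,"wy":0,"wz":0,"gripper":88},
  {"tx":0,"ty":-0.2,"tz":0,"wx":0,"wy":0,"wz":0,"gripper":88},
])

```text
time: 14.25
eef_pos: [0.6123, -0.0078, 0.0799]
orientation: [3.137, 0.17, 0.0]
wrist_force: [1.0, -1.8, 0.3]
width: 0.0882
grip_force: 0.9
```

```bash
cat > g.py <<'E'
from h import *
import sys
np.set_printoptions(precision=4,suppress=True)
s=st(); T=R.from_euler('z',.107).as_matrix(); m=np.array([.625,-.1425,0])
print('TCP rel mouth',T.T@(s['eef_pos']-m))
p=optics.read_camera('wrist'); save(p,'w8.png'); I=p['color']
f=lambda u,v,z:T.T@(atz(p,((u+.5)/512,(v+.5)/384),z)-m)
for t,z in(('hanger_grip',.092),('cup_mouth',.086),('pointer',0)):
    for r in optics.place_of(p,t)[:1]: print(t,round(r['score'],2),np.array(r['position'])*[512,384],T.T@(atz(p,r['position'],z)-m))
hsv=cv2.cvtColor(I,cv2.COLOR_RGB2HSV); y=cv2.inRange(hsv,(18,110,80),(40,255,255))
vs,us=np.nonzero(y)
for v in range(150,260,3):
    u=us[vs==v]
    if len(u): 
        g=np.split(u,np.nonzero(np.diff(u)>2)[0]+1); print(v,[(a[0],a[-1]) for a in g],[f((a[0]+a[-1])/2,v,.058)[:2] for a in g], I[v,u[len(u)//2]])
E
python3 g.py
```

```text
{'time': 14.25, 'eef_pos': [0.6123, -0.0078, 0.0799], 'orientation': [3.1366, 0.1703, 0.0004], 'wrist_force': [1.0224, -1.8195, 0.2738], 'width': 0.0882, 'grip_force': 0.9255}
TCP rel mouth [0.0018 0.1353 0.0799]
hanger_grip 0.87 [295.4752 295.7184] [-0.0011  0.1186  0.092 ]
cup_mouth 0.81 [291.9936 370.9824] [-0.0482  0.1177  0.086 ]
pointer 0.62 [215.296  214.3104] [-0.0004  0.1635  0.    ]
165 [(np.int64(359), np.int64(359))] [array([0.0475, 0.0858])] [102  87  58]
171 [(np.int64(173), np.int64(215))] [array([0.0445, 0.1648])] [206 169  83]
174 [(np.int64(173), np.int64(215))] [array([0.043 , 0.1649])] [232 200  98]
177 [(np.int64(173), np.int64(215)), (np.int64(359), np.int64(359))] [array([0.0415, 0.165 ]), array([0.0416, 0.0852])] [232 200  97]
180 [(np.int64(174), np.int64(215))] [array([0.04  , 0.1648])] [232 199  98]
183 [(np.int64(174), np.int64(215))] [array([0.0385, 0.1649])] [232 200  99]
186 [(np.int64(174), np.int64(216))] [array([0.037 , 0.1648])] [232 200  99]
189 [(np.int64(174), np.int64(221))] [array([0.0354, 0.1636])] [231 199  97]
192 [(np.int64(175), np.int64(2
[... 423 characters left out ...]
98  97]
210 [(np.int64(178), np.int64(217))] [array([0.0245, 0.1642])] [162 133  69]
213 [(np.int64(192), np.int64(202))] [array([0.0229, 0.1645])] [160 132  69]
216 [(np.int64(193), np.int64(202))] [array([0.0212, 0.1644])] [159 132  69]
219 [(np.int64(193), np.int64(202))] [array([0.0196, 0.1645])] [160 131  70]
222 [(np.int64(193), np.int64(201))] [array([0.018 , 0.1648])] [159 131  72]
237 [(np.int64(287), np.int64(292))] [array([0.0097, 0.1178])] [149 124  68]
240 [(np.int64(287), np.int64(292))] [array([0.008 , 0.1177])] [153 127  68]
243 [(np.int64(287), np.int64(291))] [array([0.0063, 0.1179])] [153 127  68]
246 [(np.int64(287), np.int64(291))] [array([0.0046, 0.1178])] [150 125  67]
```

The pointer is at 164.8 mm and the hanger at about 119 mm, so it needs another 45.5 mm.

Request:
move_arm([
  {"tx":0,"ty":-0.3,"tz":0,"wx":0,"wy":0,"wz":0,"gripper":88},
  {"tx":0,"ty":-0.4,"tz":0,"wx":0,"wy":0,"wz":0,"gripper":88},
  {"tx":0,"ty":-0.3,"tz":0,"wx":0,"wy":0,"wz":0,"gripper":88},
  {"tx":0,"ty":-0.2,"tz":0,"wx":0,"wy":0,"wz":0,"gripper":88},
  {"tx":0,"ty":-0.15,"tz":0,"wx":0,"wy":0,"wz":0,"gripper":88},
  {"tx":0,"ty":-0.1,"tz":0,"wx":0,"wy":0,"wz":0,"gripper":88},
  {"tx":0,"ty":0,"tz":0,"wx":0,"wy":0,"wz":0,"gripper":88},
  {"tx":0,"ty":0,"tz":0,"wx":0,"wy":0,"wz":0,"gripper":88},
])

```text
time: 15.45
eef_pos: [0.6075, 0.0355, 0.0797]
orientation: [-3.136, -0.17, 0.0]
wrist_force: [-0.1, -0.4, -0.1]
width: 0.0882
grip_force: 0.0
```

```bash
python3 g.py
```

```text
{'time': 15.45, 'eef_pos': [0.6075, 0.0355, 0.0797], 'orientation': [-3.1363, -0.1703, 0.0001], 'wrist_force': [-0.1027, -0.4405, -0.0904], 'width': 0.0882, 'grip_force': 0.0}
TCP rel mouth [0.0016 0.1789 0.0797]
hanger_grip 0.57 [293.888  291.4944] [0.001 0.163 0.092]
cup_mouth 0.58 [292.9152 368.7936] [-0.0468  0.1609  0.086 ]
pointer 0.55 [275.5072 217.4976] [-0.0029  0.1652  0.    ]
165 [(np.int64(440), np.int64(441))] [array([0.0474, 0.0907])] [180 152  97]
168 [(np.int64(441), np.int64(441))] [array([0.046 , 0.0902])] [174 148  95]
171 [(np.int64(264), np.int64(305))] [array([0.0444, 0.165 ])] [152 125  62]
174 [(np.int64(264), np.int64(305))] [array([0.0429, 0.165 ])] [156 128  64]
177 [(np.int64(264), np.int64(305)), (np.int64(426), np.int64(428))] [array([0.0414, 0.1649]), array([0.0415, 0.0962])] [155 127  63]
180 [(np.int64(264), np.int64(304))] [array([0.0399, 0.1651])] [156 128  64]
183 [(np.int64(264), np.int64(304))] [array([0.0384, 0.1651])] [156 128  63]
186 [(np.int64(264), np.int64(304))] [array([0.0369, 0.1651])] [156 128  65]
189 [(np.int64(263), np.int64(304))] 
[... 492 characters left out ...]
28  65]
210 [(np.int64(264), np.int64(302))] [array([0.0244, 0.1652])] [156 128  65]
213 [(np.int64(279), np.int64(288))] [array([0.0228, 0.1649])] [155 128  65]
216 [(np.int64(279), np.int64(288))] [array([0.0212, 0.1649])] [154 128  66]
219 [(np.int64(279), np.int64(288))] [array([0.0196, 0.1648])] [155 128  67]
222 [(np.int64(280), np.int64(287))] [array([0.0179, 0.1648])] [152 125  67]
237 [(np.int64(287), np.int64(292))] [array([0.0096, 0.1614])] [153 127  67]
240 [(np.int64(287), np.int64(291))] [array([0.0079, 0.1616])] [154 128  68]
243 [(np.int64(287), np.int64(291))] [array([0.0062, 0.1616])] [154 128  68]
246 [(np.int64(287), np.int64(291))] [array([0.0045, 0.1615])] [149 125  71]
```

The hanger is about 2 mm short. I'll nudge it, back off, rise and head for the pen.

Request:
move_arm([
  {"tx":0,"ty":-0.08,"tz":0,"wx":0,"wy":0,"wz":0,"gripper":88},
  {"tx":0,"ty":0,"tz":0,"wx":0,"wy":0,"wz":0,"gripper":88},
  {"tx":0,"ty":0.25,"tz":0,"wx":0,"wy":0,"wz":0,"gripper":88},
  {"tx":0,"ty":0.2,"tz":0,"wx":0,"wy":0,"wz":0,"gripper":88},
  {"tx":0,"ty":0,"tz":0,"wx":0,"wy":0,"wz":0,"gripper":88},
  {"tx":0,"ty":0,"tz":0,"wx":0,"wy":0,"wz":0,"gripper":88},
  {"tx":0,"ty":0,"tz":0,"wx":0,"wy":0,"wz":0,"gripper":88},
])

```text
time: 16.52
eef_pos: [0.6087, 0.0245, 0.0798]
orientation: [-3.137, -0.171, 0.0]
wrist_force: [-0.4, -0.7, 0.1]
width: 0.0879
grip_force: 0.0
```

```bash
python3 g.py | egrep 'TCP|grip|^186|^24'
```

```text
{'time': 16.525, 'eef_pos': [0.6087, 0.0245, 0.0798], 'orientation': [-3.1367, -0.1709, 0.0001], 'wrist_force': [-0.4491, -0.6875, 0.1472], 'width': 0.0879, 'grip_force': 0.0}
TCP rel mouth [0.0017 0.1677 0.0798]
hanger_grip 0.65 [259.1744 292.8   ] [0.0003 0.1664 0.092 ]
186 [(np.int64(242), np.int64(281))] [array([0.0369, 0.1648])] [155 127  63]
240 [(np.int64(259), np.int64(264))] [array([0.0079, 0.1646])] [155 128  69]
243 [(np.int64(259), np.int64(264))] [array([0.0062, 0.1646])] [154 128  69]
246 [(np.int64(259), np.int64(264))] [array([0.0045, 0.1646])] [149 125  71]
```

Request:
move_arm([
  {"tx":0,"ty":0,"tz":-0.6,"wx":0,"wy":0,"wz":0,"gripper":88},
  {"tx":0,"ty":0,"tz":-1,"wx":0,"wy":0,"wz":0,"gripper":88},
  {"tx":0,"ty":0,"tz":-1,"wx":0,"wy":0,"wz":0,"gripper":88},
  {"tx":0,"ty":0,"tz":-1,"wx":0,"wy":0,"wz":0,"gripper":88},
  {"tx":-0.7,"ty":-0.9,"tz":-1,"wx":0,"wy":0,"wz":0,"gripper":80},
  {"tx":-0.7,"ty":-0.9,"tz":-1,"wx":0,"wy":0,"wz":0,"gripper":80},
  {"tx":-0.7,"ty":-0.9,"tz":-0.5,"wx":0,"wy":0,"wz":0,"gripper":80},
  {"tx":-0.7,"ty":-0.9,"tz":-0.2,"wx":0,"wy":0,"wz":0,"gripper":70},
  {"tx":-0.7,"ty":-0.9,"tz":0,"wx":0,"wy":0,"wz":0,"gripper":70},
  {"tx":-0.7,"ty":-0.9,"tz":0,"wx":0,"wy":0,"wz":0,"gripper":70},
  {"tx":-0.7,"ty":-0.9,"tz":0,"wx":0,"wy":0,"wz":0,"gripper":70},
  {"tx":-0.7,"ty":-0.9,"tz":0,"wx":0,"wy":0,"wz":0,"gripper":70},
])

```text
time: 18.23
eef_pos: [0.4177, 0.2214, 0.27]
orientation: [-3.136, -0.17, -0.002]
wrist_force: [-0.0, 0.1, -0.8]
width: 0.0701
grip_force: 0.0
```

```bash
cat > k.py <<'E'
from h import *
np.set_printoptions(precision=4,suppress=True)
s=st(); M=R.from_rotvec(s['orientation']).as_matrix(); print(M)
p=optics.read_camera('wrist'); save(p,'w9.png'); S=optics.read_camera('scene')
for t,z in(('pen_low_end',.006),('pen_grip',.083),('cleaner_pen',.06),('pen_rest',0)):
    rs=[]
    for n,q in(('w',p),('s',S)):
        for r in optics.place_of(q,t)[:1]: rs.append(ray(q,r['position'])); print(t,n,round(r['score'],2),np.round(np.array(r['position'])*[512,384],1),atz(q,r['position'],z))
    if len(rs)==2: print('   tri',tri(rs))
E
python3 k.py
```

```text
{'time': 18.225, 'eef_pos': [0.4177, 0.2214, 0.27], 'orientation': [-3.136, -0.17, -0.0023], 'wrist_force': [-0.0494, 0.0548, -0.7578], 'width': 0.0701, 'grip_force': 0.0}
[[ 0.9941  0.1081  0.0014]
 [ 0.1081 -0.9941  0.001 ]
 [ 0.0015 -0.0009 -1.    ]]
pen_low_end w 0.87 [241.6 138.9] [0.4401 0.2415 0.006 ]
pen_low_end s 0.49 [226.2 287.9] [0.4597 0.2282 0.006 ]
   tri (array([0.4448, 0.2392, 0.0429]), np.float64(0.0014358358796653541))
pen_grip w 0.78 [246.5  75. ] [0.5102 0.2404 0.083 ]
cleaner_pen w 0.74 [246.1  89.9] [0.4972 0.2401 0.06  ]
cleaner_pen s 0.7 [210.  267.1] [0.5083 0.2343 0.06  ]
   tri (array([0.4973, 0.2398, 0.0814]), np.float64(0.00038291617847023736))
pen_rest w 0.88 [247.6 102.8] [0.4829 0.2387 0.    ]
pen_rest s 0.9 [217.3 284.8] [0.4852 0.2375 0.    ]
   tri (array([0.4831, 0.2386, 0.0046]), np.float64(8.098718060764902e-05))
```

The hanger is within 1 mm of the pointer. I'll take a second wrist view of the pen, for stereo.

Request:
move_arm([
  {"tx":-0.7,"ty":0,"tz":0.8,"wx":0,"wy":0,"wz":0,"gripper":60},
  {"tx":-0.8,"ty":-0.3,"tz":0.8,"wx":0,"wy":0,"wz":0,"gripper":60},
  {"tx":0,"ty":-0.2,"tz":0.8,"wx":0,"wy":0,"wz":0,"gripper":60},
  {"tx":0,"ty":0,"tz":0,"wx":0,"wy":0,"wz":0,"gripper":60},
])

```text
time: 19.23
eef_pos: [0.3715, 0.2303, 0.1958]
orientation: [3.135, 0.171, -0.004]
wrist_force: [-0.1, 0.0, -0.1]
width: 0.06
grip_force: 0.0
```

```bash
cat > l.py <<'E'
from h import *
import pickle
from scipy.optimize import least_squares
np.set_printoptions(precision=4,suppress=True)
s=st(); p=optics.read_camera('wrist'); S=optics.read_camera('scene')
obs=[]
for n,q in(('w',p),('s',S)):
    for t in('pen_low_end','pen_grip','cleaner_pen'):
        r=optics.place_of(q,t)[:1]
        if r: obs.append((n,t,np.array(r[0]['position'])*[512,384],q)); print(n,t,r[0]['score'],obs[-1][2])
W1={'pen_low_end':[241.6,138.9],'pen_grip':[246.5,75.0],'cleaner_pen':[246.1,89.9]}
# previous wrist camera pose from previous TCP pose
M0=R.from_rotvec([-3.136,-.17,-.0023]).as_matrix(); e0=np.array([.4177,.2214,.27])
M1=R.from_rotvec(s['orientation']).as_matrix(); V=np.array(p['view'])
Wc=V@np.vstack([np.c_[M1,s['eef_pos']],[0,0,0,1]])
q0=dict(p); q0['view']=Wc@np.linalg.inv(np.vstack([np.c_[M0,e0],[0,0,0,1]]))
obs+=[('w0',t,np.array(v),q0) for t,v in W1.items()]
def pts(x,sg):
    C,ph,sl=x[:3],x[3],x[4]
    h=np.array([np.cos(ph),np.sin(ph),0]); z=np.array([0,0,1]); d=np.cos(sl)*h+np.sin(sl)*z; n=-np.sin(sl)*h+np.cos(sl)*z
    return {'pen_low_end':C-.071*d,'pen_grip':C+.029*d,'cleaner_pen':C+sg*.0085*n}
for sg in(-1,1):
    def F(x):
        P=pts(x,sg); return np.concatenate([proj(q,P[t])[0]-v for n,t,v,q in obs]+[[(x[4]-np.deg2rad(50))*100]])
    r=least_squares(F,[.495,.24,.075,0,.87],loss='soft_l1',f_scale=2); print(sg,r.cost,r.x,pts(r.x,sg)); print(np.round(r.fun,1))
P=pts(r.x,1); im=p['color'][:,:,::-1].copy()
x=r.x; h=np.array([np.cos(x[3]),np.sin(x[3]),0]); d=np.cos(x[4])*h+[0,0,np.sin(x[4])]
for k in(-.071,-.02,.029,.071):
    for lat in(-.008,0,.008):
        u,v=proj(p,x[:3]+k*d+lat*np.array([-h[1],h[0],0]))[0]; cv2.circle(im,(int(round(u)),int(round(v))),1,(0,0,255),-1)
cv2.imwrite('pics/w10.png',cv2.resize(im[0:250,130:380],None,fx=2.4,fy=2.4,interpolation=cv2.INTER_CUBIC))
E
python3 l.py
```

```text
{'time': 19.225, 'eef_pos': [0.3715, 0.2303, 0.1958], 'orientation': [3.1353, 0.1707, -0.0039], 'wrist_force': [-0.1015, 0.0229, -0.1405], 'width': 0.06, 'grip_force': 0.0}
w cleaner_pen 0.81 [263.68    21.0816]
s pen_grip 0.67 [208.4864 259.584 ]
-1 3.710985420823997 [ 0.4901  0.2393  0.0826 -0.0287  0.8683] {'pen_low_end': array([0.4443, 0.2406, 0.0284]), 'pen_grip': array([0.5089, 0.2387, 0.1047]), 'cleaner_pen': array([0.4966, 0.2391, 0.0771])}
[-1.1 -0.1 -2.1 -0.5  0.3 -0.8  0.9  0.6  0.4  0.6 -0.4]
1 51.571152975527724 [ 0.4956  0.2386  0.1054 -0.0163  0.8666] {'pen_low_end': array([0.4496, 0.2394, 0.0513]), 'pen_grip': array([0.5144, 0.2383, 0.1275]), 'cleaner_pen': array([0.4891, 0.2388, 0.1109])}
[-0.7  2.2 -4.5 -6.8  1.  -2.7  1.4 -8.1 -1.2  9.6 -0.6]
```

View pics/w10.png

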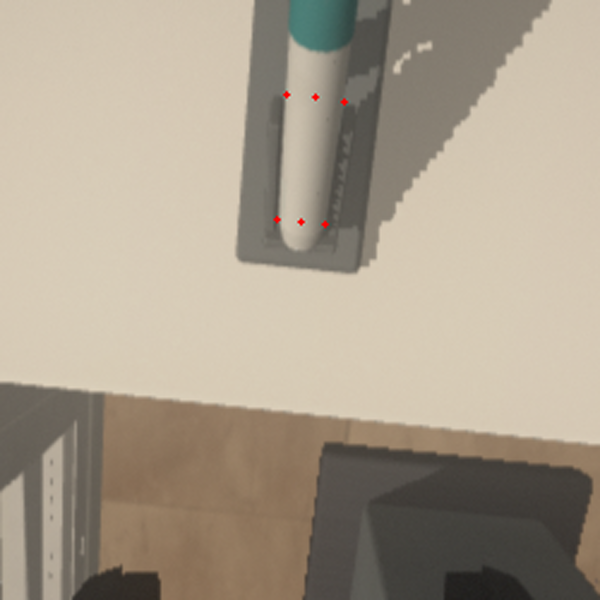

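The last view shows the pen's white low end at about (255,103) full-frame, with its axis along the rest. The dots are the rejected fit; the other one fits with about 1 px residuals. Its axis point at 104 mm is (0.5115, 0.2386, 0.108), heading -0.03. I'll align and lower onto that.

Request:
move_arm([
  {"tx":0,"ty":0,"tz":0,"wx":0,"wy":0,"wz":1,"gripper":60},
  {"tx":0,"ty":0,"tz":0,"wx":0,"wy":0,"wz":0.15,"gripper":60},
  {"tx":0.9,"ty":-0.1,"tz":0,"wx":0,"wy":0,"wz":0,"gripper":60},
  {"tx":0.9,"ty":-0.1,"tz":0,"wx":0,"wy":0,"wz":0,"gripper":60},
  {"tx":0.95,"ty":-0.1,"tz":0,"wx":0,"wy":0,"wz":0,"gripper":60},
  {"tx":0.95,"ty":-0.1,"tz":0,"wx":0,"wy":0,"wz":0,"gripper":60},
  {"tx":0.95,"ty":0,"tz":0,"wx":0,"wy":0,"wz":0,"gripper":60},
  {"tx":0,"ty":0,"tz":0.5,"wx":0,"wy":0,"wz":0,"gripper":60},
  {"tx":0,"ty":0,"tz":0.5,"wx":0,"wy":0,"wz":0,"gripper":60},
  {"tx":0,"ty":0,"tz":0,"wx":0,"wy":0,"wz":0,"gripper":60},
])

```text
time: 20.88
eef_pos: [0.5092, 0.2382, 0.165]
orientation: [3.139, -0.044, -0.008]
wrist_force: [0.8, -0.4, 0.2]
width: 0.0599
grip_force: 0.0
```

```bash
python3 k.py; python3 - <<'E'
from h import *
p=optics.read_camera('wrist'); I=p['color']
hsv=cv2.cvtColor(I,cv2.COLOR_RGB2HSV); y=cv2.inRange(hsv,(80,80,40),(105,255,255)); vs,us=np.nonzero(y); print(len(us))
for v in range(vs.min(),vs.max()+1,8):
    u=us[vs==v]; print(v,u.min() if len(u) else 0,u.max() if len(u) else 0)
print(proj(p,[[.4901-.0003,.2393,.0826],[.5358,.238,.137],[.509,.2387,.1047]]))
E
```

```text
{'time': 20.875, 'eef_pos': [0.5092, 0.2382, 0.165], 'orientation': [3.1392, -0.0441, -0.0076], 'wrist_force': [0.8377, -0.4285, 0.2305], 'width': 0.0599, 'grip_force': 0.0}
[[ 0.9996 -0.0281 -0.0049]
 [-0.0281 -0.9996 -0.002 ]
 [-0.0048  0.0021 -1.    ]]
pen_low_end w 0.58 [256.1 255.9] [0.4301 0.2398 0.006 ]
pen_low_end s 0.9 [225.9 292. ] [0.4517 0.2362 0.006 ]
   tri (array([0.4425, 0.2406, 0.0277]), np.float64(0.0010954464227976822))
pen_grip w 0.89 [255.3 221.5] [0.5003 0.2387 0.083 ]
pen_grip s 0.87 [207.5 259.1] [0.5185 0.2307 0.083 ]
   tri (array([0.5083, 0.2374, 0.1028]), np.float64(0.001159880132629941))
cleaner_pen w 0.79 [254.7 220.2] [0.4916 0.2394 0.06  ]
cleaner_pen s 0.62 [299.7 143.3] [ 0.6522 -0.2619  0.06  ]
   tri (array([0.5163, 0.1256, 0.3575]), np.float64(0.14407855624027585))
pen_rest w 0.82 [256.8 207.9] [0.4793 0.2378 0.    ]
598
31 99 108
39 58 109
47 62 62
55 84 94
63 85 92
71 108 117
79 69 117
87 0 0
95 0 0
103 0 0
111 0 0
119 0 0
127 0 0
135 0 0
143 0 0
151 0 0
159 0 0
167 0 0
175 0 0
183 0 0
191 0 0
199 0 0
207 0 0
215 0 0
223 0 0
231 244 244
239 247 257
[[255.85113654 237.55693164]
 [255.75987299 202.79106363]
 [255.90896819 225.37991874]]
```

Request:
move_arm([
  {"tx":0.06,"ty":0,"tz":0.5,"wx":0,"wy":0,"wz":0,"gripper":50},
  {"tx":0,"ty":0,"tz":0.5,"wx":0,"wy":0,"wz":0,"gripper":50},
  {"tx":0,"ty":0,"tz":0.5,"wx":0,"wy":0,"wz":0,"gripper":45},
  {"tx":0,"ty":0,"tz":0.4,"wx":0,"wy":0,"wz":0,"gripper":45},
  {"tx":0,"ty":0,"tz":0,"wx":0,"wy":0,"wz":0,"gripper":40},
  {"tx":0,"ty":0,"tz":0,"wx":0,"wy":0,"wz":0,"gripper":30},
  {"tx":0,"ty":0,"tz":0,"wx":0,"wy":0,"wz":0,"gripper":22},
  {"tx":0,"ty":0,"tz":0,"wx":0,"wy":0,"wz":0,"gripper":8},
  {"tx":0,"ty":0,"tz":0,"wx":0,"wy":0,"wz":0,"gripper":8},
  {"tx":0,"ty":0,"tz":0,"wx":0,"wy":0,"wz":0,"gripper":8},
  {"tx":0,"ty":0,"tz":0,"wx":0,"wy":0,"wz":0,"gripper":8},
], newtons=20)

```text
time: 22.8
eef_pos: [0.514, 0.2385, 0.1103]
orientation: [-3.141, 0.047, -0.001]
wrist_force: [0.0, -1.6, 5.7]
width: 0.0168
grip_force: 20.0
```

Gripped. Lift, carry across towards the cup, then tilt the pen upright.

Request:
move_arm([
  {"tx":0,"ty":0,"tz":-0.5,"wx":0,"wy":0,"wz":0,"gripper":8},
  {"tx":0,"ty":0,"tz":-0.8,"wx":0,"wy":0,"wz":0,"gripper":8},
  {"tx":0,"ty":0,"tz":-0.9,"wx":0,"wy":0,"wz":0,"gripper":8},
  {"tx":0,"ty":0,"tz":-0.9,"wx":0,"wy":0,"wz":0,"gripper":8},
  {"tx":0,"ty":0,"tz":-0.9,"wx":0,"wy":0,"wz":0,"gripper":8},
  {"tx":0.2,"ty":0.5,"tz":-0.7,"wx":0,"wy":0,"wz":0,"gripper":8},
  {"tx":0.2,"ty":0.8,"tz":0,"wx":0,"wy":0,"wz":0,"gripper":8},
  {"tx":0.3,"ty":0.9,"tz":0,"wx":0,"wy":0,"wz":0,"gripper":8},
  {"tx":0.3,"ty":0.9,"tz":0,"wx":0,"wy":0,"wz":0,"gripper":8},
  {"tx":0.3,"ty":0.9,"tz":0,"wx":0,"wy":0,"wz":0,"gripper":8},
  {"tx":0.2,"ty":0.9,"tz":0,"wx":0,"wy":0,"wz":0,"gripper":8},
  {"tx":0,"ty":0,"tz":0,"wx":0,"wy":0,"wz":0,"gripper":8},
])

```text
time: 24.3
eef_pos: [0.5545, 0.0875, 0.2514]
orientation: [3.14, -0.054, 0.001]
wrist_force: [-0.3, 0.9, 0.1]
width: 0.0169
grip_force: 20.0
```

Request:
move_arm([
  {"tx":0,"ty":0,"tz":0,"wx":0,"wy":0.6,"wz":0,"gripper":8},
  {"tx":0,"ty":0,"tz":0,"wx":0,"wy":0.8,"wz":0,"gripper":8},
  {"tx":0,"ty":0,"tz":0,"wx":0,"wy":0.9,"wz":0,"gripper":8},
  {"tx":0,"ty":0,"tz":0,"wx":0,"wy":0.9,"wz":0,"gripper":8},
  {"tx":0,"ty":0,"tz":0,"wx":0,"wy":0.9,"wz":0,"gripper":8},
  {"tx":0,"ty":0,"tz":0,"wx":0,"wy":0.9,"wz":0,"gripper":8},
  {"tx":0,"ty":0,"tz":0,"wx":0,"wy":0.8,"wz":0,"gripper":8},
  {"tx":0,"ty":0,"tz":0,"wx":0,"wy":0,"wz":0,"gripper":8},
  {"tx":0,"ty":0,"tz":0,"wx":0,"wy":0,"wz":0,"gripper":8},
])

```text
time: 25.42
eef_pos: [0.5745, 0.0931, 0.2886]
orientation: [2.992, -0.06, 0.813]
wrist_force: [-0.5, 0.0, -0.0]
width: 0.0169
grip_force: 20.0
```

```bash
cat > n.py <<'E'
from h import *
np.set_printoptions(precision=4,suppress=True)
s=st(); M=R.from_rotvec(s['orientation']).as_matrix(); print(M)
P={n:optics.read_camera(n) for n in('scene','wrist','top')}
for t in('pen_low_end','pen_grip','cup_mouth','hanger_grip','hanger'):
    rs={}
    for n in P:
        r=optics.place_of(P[n],t)[:1]
        if r and r[0]['score']>.3: rs[n]=ray(P[n],r[0]['position']); print(t,n,round(r[0]['score'],2),np.round(np.array(r[0]['position'])*[512,384],1))
    ks=list(rs)
    for i in range(len(ks)):
        for j in range(i): print('   ',ks[i],ks[j],*tri([rs[ks[i]],rs[ks[j]]]))
E
python3 n.py
```

```text
{'time': 25.425, 'eef_pos': [0.5745, 0.0931, 0.2886], 'orientation': [2.9916, -0.0596, 0.8126], 'wrist_force': [-0.4715, 0.0231, -0.0375], 'width': 0.0169, 'grip_force': 19.9996}
[[ 0.8619 -0.0478  0.5047]
 [-0.0263 -0.9984 -0.0497]
 [ 0.5063  0.0295 -0.8618]]
pen_low_end scene 0.69 [234.9 195.8]
pen_low_end wrist 0.6 [254. 295.]
    wrist scene [0.5573 0.0934 0.1809] 0.0020320965407184138
pen_grip scene 0.73 [228.9 165.5]
pen_grip wrist 0.88 [254.8 277.8]
pen_grip top 0.38 [210.6 190.7]
    wrist scene [0.5728 0.0928 0.2784] 0.00010941522344135982
    top scene [0.5763 0.0893 0.2732] 0.0005327715522410516
    top wrist [0.5743 0.0909 0.2713] 0.0025291155363850034
cup_mouth top 0.51 [240.2 199.7]
hanger_grip scene 0.96 [244.4 189.2]
hanger_grip wrist 0.62 [312.4 235.6]
hanger_grip top 0.45 [239.3 181.9]
    wrist scene [0.6049 0.0259 0.1086] 0.0012361433154318585
    top scene [0.611  0.0222 0.1011] 0.0022621774197859124
    top wrist [0.6098 0.0241 0.097 ] 0.003324576037612489
hanger scene 0.56 [245.6 201.2]
hanger wrist 0.91 [305.6 236.6]
hanger top 0.56 [241.4 184.5]
    wrist scene [0.609  0.0212 0.0468] 0.0013406629951273786
    top scene [0.6105 0.0185 0.0437] 0.00021527679647834425
    top wrist [0.6115 0.0189 0.0288] 0.0004895355160026057
```

```bash
python3 -c "
from h import *
print(np.round(env.sense()['joint_positions'],3))"
```

```text
[-0.607  0.497  0.379  2.148  0.739  0.043 -2.654]
```

The tilt stopped at 30° because joints 6 and 7 are at their limits. I'll fit a simple kinematic model to find a yaw at which the full tilt is reachable.

```bash
cat > kin.py <<'E'
from h import *
from itertools import product
from scipy.optimize import least_squares
np.set_printoptions(precision=3,suppress=True)
s=env.sense()
D=[([1.224,.689,-.195,1.565,.157,.902,-.215],[.232,-.58,.2577],[3.0848,.5945,0]),(s['joint_positions'],s['eef_pos'],s['orientation'])]
lo=np.array([-3.01,-.46,-1.47,.13,-1,.04,-2.66]);hi=np.array([3.01,2.08,1.51,2.56,4.14,2.09,2.66])
def fk(q,sg,L,z1,z7):
    r=R.identity(); p=np.array([0,0,L[0]]); lens={2:L[1],4:L[2],6:L[3]}
    for i,a in enumerate('zyzyzyz'):
        r=r*R.from_euler(a,(sg[i]*q[i])+(z1 if i==0 else z7 if i==6 else 0))
        if i in lens: p=p+r.apply([0,0,lens[i]])
    return p,r
best=None
for s4 in product((1,-1),repeat=4):
    sg=[s4[0],1,s4[1],1,s4[2],1,s4[3]]
    for z1 in(0,np.pi/2,-np.pi/2,np.pi):
        def F(x):
            o=[]
            for q,p,w in D:
                P,r=fk(q,sg,x[:4],z1,x[4]); o+=[*(P-p),*(.3*(R.from_rotvec(w).inv()*r).as_rotvec())]
            return o
        for z7 in(0,np.pi/2,np.pi,-np.pi/2):
            f=least_squares(F,[.3,.4,.4,.25,z7])
            if best is None or f.cost<best[0]: best=(f.cost,sg,z1,f.x,f.fun)
if __name__=='__main__': print(*best)
E
cat > ik.py <<'E'
from kin import *
c,sg,z1,x,_=best
q0=np.array(s['joint_positions'])
for psi in(-.05,.3,.6,.9,1.2,1.57,1.9):
  for tcp in([.5597,.0165,.235],[.5597,.0165,.153]):
    tgt=R.from_euler('z',psi)*R.from_euler('y',-.698)*R.from_matrix([[1,0,0],[0,-1,0],[0,0,-1]])
    def G(q):
        P,r=fk(q,sg,x[:4],z1,x[4]); return [*(10*(P-tcp)),*(3*(tgt.inv()*r).as_rotvec()),*(.01*(q-(lo+hi)/2))]
    b=min((least_squares(G,np.clip(i,lo+.01,hi-.01),bounds=(lo,hi)) for i in(q0,[-.5,.7,.2,1.9,.3,.6,-.5],[-.5,.7,.2,1.9,1.,.6,-1.5],[-.5,.7,.2,1.9,3.,.6,.5])),key=lambda f:f.cost)
    print(psi,tcp[2],np.linalg.norm(b.fun[:6]),b.x)
E
python3 kin.py; python3 ik.py
```

```text
0.0017259152352995784 [-1, 1, -1, 1, -1, 1, -1] 0 [0.429 0.536 0.353 0.363 1.571] [ 0.04   0.03   0.003 -0.     0.    -0.     0.004  0.031 -0.003  0.
  0.     0.   ]
-0.05 0.235 9.666921357742863e-05 [-0.128  0.618  0.064  2.475  3.053  0.644  1.521]
-0.05 0.153 0.00011218562190238224 [-0.153  0.872  0.105  2.506  3.11   0.924  1.434]
0.3 0.235 0.00013756395322859978 [ 0.185  0.62  -0.045  2.438  3.609  0.611  1.548]
0.3 0.153 0.00013885086080320214 [0.086 0.863 0.107 2.468 3.595 0.902 1.584]
0.6 0.235 0.0002442940693033311 [ 0.458  0.646 -0.228  2.316  4.14   0.474  1.438]
0.6 0.153 0.0001411825443675376 [0.235 0.849 0.106 2.342 4.061 0.79  1.554]
0.9 0.235 8.173085776015345e-05 [ 0.966  0.901 -0.982  2.143  0.55   0.118 -0.886]
0.9 0.153 0.0004093427017361142 [ 1.036  1.257 -1.196  2.166  1.751  0.41  -1.917]
1.2 0.235 7.469477939742972e-05 [ 1.011  1.037 -1.123  1.945  0.427  0.489 -0.494]
1.2 0.153 6.541534453169389e-05 [ 0.969  1.162 -1.021  1.965  0.584  0.369 -0.538]
1.57 0.235 6.474222745232805e-05 [ 0.916  1.095 -1.097  1.688  0.291  0.873 -0.074]
1.57 0.153 5.9609841679764146e-05 [ 0.902  1.228 -1.059  1.707  0.42   0.779 -0.094]
1.9 0.235 5.476675779035497e-05 [ 0.775  1.119 -1.017  1.462  0.241  1.179  0.222]
1.9 0.153 5.390052537358176e-05 [ 0.772  1.245 -1.005  1.481  0.348  1.088  0.216]
```

Request:
move_arm([
  {"tx":0,"ty":0,"tz":0,"wx":0,"wy":-0.9,"wz":0,"gripper":8},
  {"tx":0,"ty":0,"tz":0,"wx":0,"wy":-0.9,"wz":0,"gripper":8},
  {"tx":0,"ty":0,"tz":0,"wx":0,"wy":-0.9,"wz":0,"gripper":8},
  {"tx":0,"ty":0,"tz":0,"wx":0,"wy":-0.9,"wz":0,"gripper":8},
  {"tx":0,"ty":0,"tz":0,"wx":0,"wy":-0.8,"wz":0,"gripper":8},
  {"tx":0,"ty":0,"tz":0,"wx":0,"wy":0,"wz":-0.9,"gripper":8},
  {"tx":0,"ty":0,"tz":0,"wx":0,"wy":0,"wz":-1,"gripper":8},
  {"tx":0,"ty":0,"tz":0,"wx":0,"wy":0,"wz":-1,"gripper":8},
  {"tx":0,"ty":0,"tz":0,"wx":0,"wy":0,"wz":-1,"gripper":8},
  {"tx":0,"ty":0,"tz":0,"wx":0,"wy":0,"wz":-1,"gripper":8},
  {"tx":0,"ty":0,"tz":0,"wx":0,"wy":0,"wz":-1,"gripper":8},
  {"tx":0,"ty":0,"tz":0,"wx":0,"wy":0,"wz":0,"gripper":8},
])

```text
time: 27.82
eef_pos: [0.5757, 0.0912, 0.2845]
orientation: [2.928, 1.003, 0.034]
wrist_force: [-0.1, -0.0, -0.5]
width: 0.0169
grip_force: 20.0
```

Request:
move_arm([
  {"tx":0,"ty":0,"tz":0,"wx":0,"wy":0,"wz":-1,"gripper":8},
  {"tx":0,"ty":0,"tz":0,"wx":0,"wy":0,"wz":-1,"gripper":8},
  {"tx":0,"ty":0,"tz":0,"wx":0,"wy":0,"wz":-1,"gripper":8},
  {"tx":0,"ty":0,"tz":0,"wx":0,"wy":0,"wz":-1,"gripper":8},
  {"tx":0,"ty":0,"tz":0,"wx":0,"wy":0,"wz":-1,"gripper":8},
  {"tx":0,"ty":0,"tz":0,"wx":0,"wy":0,"wz":-1,"gripper":8},
  {"tx":0,"ty":0,"tz":0,"wx":0,"wy":0,"wz":-0.8,"gripper":8},
  {"tx":0,"ty":0,"tz":0,"wx":0,"wy":0,"wz":0,"gripper":8},
])

```text
time: 28.82
eef_pos: [0.5757, 0.0913, 0.2845]
orientation: [2.288, 2.078, 0.003]
wrist_force: [-0.8, -0.3, -0.2]
width: 0.0169
grip_force: 20.0
```

```bash
python3 -c "
from h import *
s=st();print(np.round(s['joint_positions'],3));print(R.from_rotvec(s['orientation']).as_matrix().round(3))"
```

```text
{'time': 28.825, 'eef_pos': [0.5757, 0.0913, 0.2845], 'orientation': [2.2881, 2.0777, 0.003], 'wrist_force': [-0.8178, -0.3114, -0.1564], 'width': 0.0169, 'grip_force': 19.9994}
[ 0.194  0.688 -0.805  1.674  0.624  1.029 -0.926]
[[ 0.097  0.995  0.036]
 [ 0.995 -0.095 -0.036]
 [-0.033  0.039 -0.999]]
```

Request:
move_arm([
  {"tx":0,"ty":0,"tz":0,"wx":0.33,"wy":0,"wz":0,"gripper":8},
  {"tx":0,"ty":0,"tz":0,"wx":0,"wy":0.7,"wz":0,"gripper":8},
  {"tx":0,"ty":0,"tz":0,"wx":0,"wy":0.8,"wz":0,"gripper":8},
  {"tx":0,"ty":0,"tz":0,"wx":0,"wy":0.8,"wz":0,"gripper":8},
  {"tx":0,"ty":0,"tz":0,"wx":0,"wy":0.8,"wz":0,"gripper":8},
  {"tx":0,"ty":0,"tz":0,"wx":0,"wy":0.8,"wz":0,"gripper":8},
  {"tx":0,"ty":0,"tz":0,"wx":0,"wy":0.8,"wz":0,"gripper":8},
  {"tx":0,"ty":0,"tz":0,"wx":0,"wy":0.8,"wz":0,"gripper":8},
  {"tx":0,"ty":0,"tz":0,"wx":0,"wy":0.6,"wz":0,"gripper":8},
  {"tx":0,"ty":0,"tz":0,"wx":0,"wy":0,"wz":0,"gripper":8},
  {"tx":0,"ty":0,"tz":0,"wx":0,"wy":0,"wz":0,"gripper":8},
])

```text
time: 30.2
eef_pos: [0.5757, 0.0921, 0.2851]
orientation: [-1.912, -1.74, -0.695]
wrist_force: [-0.2, -0.4, 0.5]
width: 0.0168
grip_force: 20.0
```

```bash
python3 n.py; python3 -c "
from h import *
print(np.round(env.sense()['joint_positions'],3))"
```

```text
{'time': 30.2, 'eef_pos': [0.5757, 0.0921, 0.2851], 'orientation': [-1.9117, -1.7396, -0.6953], 'wrist_force': [-0.2405, -0.4111, 0.4501], 'width': 0.0168, 'grip_force': 19.9999}
[[ 0.0723  0.9956  0.0599]
 [ 0.7626 -0.0939  0.64  ]
 [ 0.6428 -0.0006 -0.766 ]]
pen_low_end scene 0.59 [230.1 192.7]
pen_low_end wrist 0.9 [255.5 291.9]
    wrist scene [0.5763 0.0951 0.1778] 0.00043746678471940747
pen_grip wrist 0.93 [258.6 279.3]
pen_grip top 0.36 [210.2 190.8]
    top wrist [0.5769 0.0917 0.2663] 0.001270142223596007
cup_mouth scene 0.61 [259. 200.]
cup_mouth wrist 0.74 [247.4 383. ]
    wrist scene [0.5591 0.0183 0.0933] 0.004530588756629646
hanger_grip scene 0.8 [244.9 191.5]
hanger_grip wrist 0.97 [297.3 379. ]
    wrist scene [0.6082 0.0207 0.0918] 0.0002495044591922718
hanger scene 0.71 [243.8 204.3]
hanger wrist 0.97 [293.5 370. ]
    wrist scene [0.6124 0.0223 0.0311] 0.001601017347580176
[ 0.725  0.956 -1.228  1.763  0.324  0.71  -0.498]
```

The pen is upright with its low end about 107 mm below the TCP. I'll move over the cup and down to just above the rim.

Request:
move_arm([
  {"tx":-0.4,"ty":-0.06,"tz":-0.336,"wx":0,"wy":0,"wz":0,"gripper":8},
  {"tx":-0.4,"ty":-0.06,"tz":-0.336,"wx":0,"wy":0,"wz":0,"gripper":8},
  {"tx":-0.4,"ty":-0.06,"tz":-0.336,"wx":0,"wy":0,"wz":0,"gripper":8},
  {"tx":-0.4,"ty":-0.06,"tz":-0.336,"wx":0,"wy":0,"wz":0,"gripper":8},
  {"tx":-0.4,"ty":-0.06,"tz":-0.336,"wx":0,"wy":0,"wz":0,"gripper":8},
  {"tx":-0.375,"ty":0,"tz":0.447,"wx":0,"wy":0,"wz":0,"gripper":8},
  {"tx":-0.375,"ty":0,"tz":0.447,"wx":0,"wy":0,"wz":0,"gripper":8},
  {"tx":-0.375,"ty":0,"tz":0.447,"wx":0,"wy":0,"wz":0,"gripper":8},
  {"tx":-0.375,"ty":0,"tz":0.447,"wx":0,"wy":0,"wz":0,"gripper":8},
  {"tx":0,"ty":0,"tz":0,"wx":0,"wy":0,"wz":0,"gripper":8},
  {"tx":0,"ty":0,"tz":0,"wx":0,"wy":0,"wz":0,"gripper":8},
])

```text
time: 32.48
eef_pos: [0.5597, 0.0148, 0.2152]
orientation: [-1.91, -1.74, -0.697]
wrist_force: [-0.7, 0.3, -0.2]
width: 0.0166
grip_force: 20.0
```

```bash
python3 n.py
```

```text
{'time': 32.475, 'eef_pos': [0.5597, 0.0148, 0.2152], 'orientation': [-1.9101, -1.7396, -0.6974], 'wrist_force': [-0.7483, 0.3194, -0.2434], 'width': 0.0166, 'grip_force': 19.9998}
[[ 0.0712  0.9956  0.0604]
 [ 0.7616 -0.0934  0.6412]
 [ 0.6441  0.0004 -0.765 ]]
pen_low_end scene 0.62 [257.1 194.1]
pen_low_end wrist 0.67 [255.5 293.4]
pen_low_end top 0.65 [238.  199.3]
    wrist scene [0.5607 0.0161 0.1174] 0.0010313083387344295
    top scene [0.5589 0.0251 0.1271] 0.00445259767419656
    top wrist [0.5648 0.0278 0.0095] 0.004962695696739686
pen_grip scene 0.59 [258.5 171.7]
pen_grip wrist 0.73 [256.  276.1]
pen_grip top 0.55 [240.9 198.5]
    wrist scene [0.5588 0.0142 0.2079] 0.0017709763285749687
    top scene [0.5573 0.017  0.2112] 0.0027731612120543876
    top wrist [0.5608 0.0193 0.1801] 0.00027372134303228155
cup_mouth scene 0.61 [260.9 199.7]
cup_mouth wrist 0.73 [258.1 297.1]
cup_mouth top 0.59 [241.2 201.1]
    wrist scene [0.5587 0.0116 0.0913] 0.004482075065248742
    top scene [0.5547 0.0163 0.0989] 0.005159599732283476
    top wrist [0.5633 0.0211 0.0061] 3.296958110820452e-05
hanger_grip top 0.73 [239.6 180.3]
hanger scene 0.73 [244.8 202. ]
hanger wrist 0.63 [256.6 275.2]
    wrist scene [0.5708 0.0397 0.093 ] 0.011407311988875455
```

Request:
move_arm([
  {"tx":-0.215,"ty":0,"tz":0.255,"wx":0,"wy":0,"wz":0,"gripper":8},
  {"tx":-0.215,"ty":0,"tz":0.255,"wx":0,"wy":0,"wz":0,"gripper":8},
  {"tx":-0.215,"ty":0,"tz":0.255,"wx":0,"wy":0,"wz":0,"gripper":8},
  {"tx":0,"ty":0,"tz":0,"wx":0,"wy":0,"wz":0,"gripper":8},
])

```text
time: 33.88
eef_pos: [0.5588, 0.0143, 0.1835]
orientation: [-1.911, -1.738, -0.694]
wrist_force: [0.6, -0.4, 0.5]
width: 0.0167
grip_force: 20.0
```

Request:
move_arm([
  {"tx":-0.215,"ty":0,"tz":0.255,"wx":0,"wy":0,"wz":0,"gripper":8},
  {"tx":-0.215,"ty":0,"tz":0.255,"wx":0,"wy":0,"wz":0,"gripper":8},
  {"tx":0,"ty":0,"tz":0,"wx":0,"wy":0,"wz":0,"gripper":8},
])

```text
time: 34.25
eef_pos: [0.559, 0.0143, 0.1637]
orientation: [-1.911, -1.738, -0.695]
wrist_force: [0.4, 0.2, -0.5]
width: 0.0166
grip_force: 20.0
```

Request:
move_arm([
  {"tx":-0.065,"ty":0,"tz":0.077,"wx":0,"wy":0,"wz":0,"gripper":8},
  {"tx":-0.065,"ty":0,"tz":0.077,"wx":0,"wy":0,"wz":0,"gripper":8},
  {"tx":-0.065,"ty":0,"tz":0.077,"wx":0,"wy":0,"wz":0,"gripper":8},
  {"tx":0,"ty":0,"tz":0,"wx":0,"wy":0,"wz":0,"gripper":8},
])

```text
time: 34.75
eef_pos: [0.5592, 0.0143, 0.1554]
orientation: [-1.911, -1.739, -0.696]
wrist_force: [-0.5, 0.2, -0.8]
width: 0.0168
grip_force: 20.0
```

Request:
move_arm([
  {"tx":-0.04,"ty":0,"tz":0.05,"wx":0,"wy":0,"wz":0,"gripper":8},
  {"tx":0,"ty":0,"tz":0,"wx":0,"wy":0,"wz":0,"gripper":8},
])

```text
time: 35.0
eef_pos: [0.5593, 0.0144, 0.1536]
orientation: [-1.911, -1.739, -0.696]
wrist_force: [-0.9, 0.3, -1.5]
width: 0.0169
grip_force: 20.0
```

Request:
move_arm([
  {"tx":-0.04,"ty":0,"tz":0.05,"wx":0,"wy":0,"wz":0,"gripper":8},
  {"tx":0,"ty":0,"tz":0,"wx":0,"wy":0,"wz":0,"gripper":8},
])

```text
time: 35.25
eef_pos: [0.5594, 0.0145, 0.1518]
orientation: [-1.911, -1.739, -0.697]
wrist_force: [0.2, -0.2, -0.0]
width: 0.0166
grip_force: 20.0
```

Request:
move_arm([
  {"tx":-0.04,"ty":0,"tz":0.05,"wx":0,"wy":0,"wz":0,"gripper":8},
  {"tx":0,"ty":0,"tz":0,"wx":0,"wy":0,"wz":0,"gripper":8},
])

```text
time: 35.5
eef_pos: [0.5591, 0.0148, 0.1501]
orientation: [-1.91, -1.739, -0.696]
wrist_force: [-0.7, 0.8, 2.7]
width: 0.0168
grip_force: 20.0
```

```bash
python3 n.py | egrep 'time|wrist scene|^pen|^cup|^hanger'
```

```text
{'time': 35.5, 'eef_pos': [0.5591, 0.0148, 0.1501], 'orientation': [-1.9099, -1.7393, -0.6962], 'wrist_force': [-0.7212, 0.7617, 2.7292], 'width': 0.0168, 'grip_force': 19.9999}
pen_low_end scene 0.4 [258.7 212.1]
pen_low_end wrist 0.9 [257.  294.9]
    wrist scene [0.5598 0.0151 0.0357] 0.0007404640728789119
pen_grip scene 0.48 [259.9 188.9]
pen_grip wrist 0.77 [255.9 278.9]
pen_grip top 0.38 [240.4 199.4]
    wrist scene [0.5575 0.0128 0.14  ] 0.002425381561548184
cup_mouth scene 0.71 [263.2 201.8]
cup_mouth wrist 0.94 [253.7 293.3]
cup_mouth top 0.67 [241.3 203.7]
    wrist scene [0.5536 0.0091 0.0844] 0.005520586108191461
hanger_grip scene 0.6 [248.7 190. ]
hanger_grip wrist 0.7 [327.5 273.7]
hanger_grip top 0.48 [238.3 183.3]
    wrist scene [0.6001 0.0165 0.1035] 0.0030238607099400557
hanger scene 0.64 [247.4 205.7]
hanger top 0.5 [241.1 181.8]
```

The pen is standing on the cup's floor (2.7 N contact). I'll release it and retreat along the tool axis.

Request:
move_arm([
  {"tx":0,"ty":0,"tz":0,"wx":0,"wy":0,"wz":0,"gripper":20},
  {"tx":0,"ty":0,"tz":0,"wx":0,"wy":0,"wz":0,"gripper":30},
  {"tx":0,"ty":0,"tz":0,"wx":0,"wy":0,"wz":0,"gripper":50},
  {"tx":0,"ty":0,"tz":0,"wx":0,"wy":0,"wz":0,"gripper":60},
  {"tx":0,"ty":0,"tz":0,"wx":0,"wy":0,"wz":0,"gripper":60},
  {"tx":0,"ty":0,"tz":-0.4,"wx":0,"wy":0,"wz":0,"gripper":60},
  {"tx":0,"ty":0,"tz":-0.6,"wx":0,"wy":0,"wz":0,"gripper":60},
  {"tx":0,"ty":0,"tz":-0.8,"wx":0,"wy":0,"wz":0,"gripper":60},
  {"tx":0,"ty":0,"tz":-0.8,"wx":0,"wy":0,"wz":0,"gripper":60},
  {"tx":0,"ty":0,"tz":-0.8,"wx":0,"wy":0,"wz":0,"gripper":60},
  {"tx":0,"ty":0,"tz":0,"wx":0,"wy":0,"wz":0,"gripper":60},
  {"tx":0,"ty":0,"tz":0,"wx":0,"wy":0,"wz":0,"gripper":60},
])

```text
time: 37.9
eef_pos: [0.5528, -0.0507, 0.2276]
orientation: [-1.91, -1.739, -0.695]
wrist_force: [0.1, 0.3, -0.3]
width: 0.0601
grip_force: 0.0
```

```bash
cat > z.py <<'E'
from h import *
T=R.from_euler('z',.107).as_matrix(); m=np.array([.625,-.1425,0])
for n in('scene','wrist','top'):
    p=optics.read_camera(n)
    for t,z in(('pen_low_end',.044),('pen_grip',.144),('cup_mouth',.086),('hanger_grip',.092),('hanger',.04),('cleaner_pen',.115)):
        for r in optics.place_of(p,t)[:1]: print(n,t,round(r['score'],2),np.round(T.T@(atz(p,r['position'],z)-m),4))
E
python3 z.py
```

```text
scene pen_low_end 0.75 [-0.0427  0.1633  0.044 ]
scene pen_grip 0.59 [-0.0544  0.1656  0.144 ]
scene cup_mouth 0.97 [-0.0548  0.158   0.086 ]
scene hanger_grip 0.64 [0.0089 0.1675 0.092 ]
scene hanger 0.87 [0.0052 0.169  0.04  ]
scene cleaner_pen 0.73 [-0.0452  0.1828  0.115 ]
wrist pen_low_end 0.63 [-0.0481  0.1652  0.044 ]
wrist pen_grip 0.67 [-0.0477  0.1622  0.144 ]
wrist cup_mouth 0.59 [-0.0455  0.1637  0.086 ]
wrist hanger_grip 0.91 [0.0012 0.1642 0.092 ]
wrist hanger 0.88 [-0.0031  0.164   0.04  ]
wrist cleaner_pen 0.62 [-0.0464  0.1749  0.115 ]
top pen_low_end 0.28 [ 0.0355 -0.1628  0.044 ]
top pen_grip 0.55 [-0.0505  0.1535  0.144 ]
top cup_mouth 0.61 [-0.0453  0.1643  0.086 ]
top hanger_grip 0.8 [0.0084 0.173  0.092 ]
top hanger 0.5 [0.0006 0.1709 0.04  ]
top cleaner_pen 0.41 [-0.0468  0.1728  0.115 ]
```

```bash
python3 -c "
from bench import env
print(env.hand_in())"
```

```text
the job is handed in; nothing more can be done
None
```

I handed the job in at about 38 s of the 72 s allowed. By my last measurements, the hanger is in the rail within about 1 mm of the pointer and the pen stands upright on the cup's floor, released. The tape, tin and tub were not touched as far as I can tell, and no verdict came back.

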